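# Set up the nitrogen evaporator for a run

### The job

Set up the evaporator: first move every vial from the pocket tray into the carriage, one to a hole (any hole), standing fully home. Then, in either order, push the carriage fully home under the gas needles, and screw the brass elbow clockwise into its clamped port past the point where it turns snug, stopping with its barb pointing straight at the brass supply nozzle; never overtighten it past there. Last of all swing the gas valve lever fully over to on (away from the robot), and leave the other things on the bench where they are.

Things in the scene. Friction and masses are not known exactly. Their poses are not given: they have to be found in the camera images.
- evaporator: white evaporator station fixed to the bench. Origin under the middle of its bridge; x to the back, y left along the bridge. Base plate 12 mm thick, x -220 to 50, y +-135 mm. Bridge at x=0: bar 26 mm deep, 264 long, underside 105, top 130 mm above the bench; needles end at 93 mm; uprights at y +-122. Clamped female port (32 mm wide, top at 145 mm) on the bar's middle, the brass elbow in it
- carriage (a joint): sliding carriage of the evaporator, m: 0 = out to the front, clear of the bridge; 0.11 = fully home against the stop, holes under the needles. Slides along the evaporator's x with 1.5 N of friction, stays where left. Block 46 x 200 x 34 mm, top 48 mm above the bench, holes along its middle
- carriage_post (a point): point on the axis of the black upright post by which the carriage is pushed: post 16 mm in diameter, 50 mm tall, its top 69 mm above the bench, this point 50 mm above the bench. The post stands 85 mm in front of the row of holes on a tongue whose top is 21 mm above the bench
- elbow (a joint): angle of the brass elbow on its sealing washer, rad: grows clockwise seen from above; starts at 0 to 0.9 and turns against about 0.1 N m up to 5.4, where the elbow is snug on the washer and turns no farther on it. Stays where left; its height does not change
- seal (a joint): how far the snug elbow and its washer are wound on together, rad, clockwise: 0 until the elbow is snug (joint elbow at 5.4), then the resistance rises: about 0.16 N m and 0.2 N m per rad more. At 0.4 (joint elbow 5.4) the barb points straight along the bar at the supply nozzle: the set angle. Beyond 0.8 overtightened. Stays where left
- elbow_head (a point): point on the elbow's vertical turning axis in its round knurled head: head 25 mm in diameter, from 167 to 201 mm above the bench, this point at 189 mm. x points along the horizontal side barb, which reaches 39 mm from the axis below the head (12 mm thick, its top 165 mm above the bench)
- supply_nozzle (a point): mouth of the fixed brass gas supply nozzle on the left (+y) end of the bridge, 159 mm above the bench, 102 mm from the elbow's axis; the barb has to point at it
- tray: white plastic pocket tray, loose on the bench, 140 x 95 x 24 mm, 0.6 kg, origin at the centre of its underside, long side along x. Six round pockets 19 mm in diameter, 18 mm deep (floor 6 mm above the bench) at x = -45, 0, 45 mm and y = -22.5, 22.5 mm. If the tray is jolted the vials may lean a little in their pockets
- gas_valve (a joint): toggle lever of the gas valve, rad: 0 = off, leaning to the valve's -x side (towards the robot); 1.0 = fully on, leaning away to +x. Stays where it is left (friction about 0.06 N m)
- gas_valve_tip (a point): centre of the black ball, 26 mm in diameter, on the end of the lever; it swings in the valve's x-z plane on an arm of 80 mm about a pivot 22 mm above the bench, upright at 0.5 rad
- gas_valve_base: grey valve block, fixed to the bench, 70 x 50 x 25 mm, origin at the centre of its underside; the lever's pivot is 22 mm above it and the lever swings towards its +x
- vial0: open amber glass sample vial with a paper band, a straight cylinder 17 mm in diameter and 65 mm tall, 15 g; all are alike and between 3 and 5 of the six are present (absent ones read None). Origin at the centre of its underside, z up along the vial. Starts standing in a pocket of the tray
- vial1: open amber glass sample vial with a paper band, a straight cylinder 17 mm in diameter and 65 mm tall, 15 g; all are alike and between 3 and 5 of the six are present (absent ones read None). Origin at the centre of its underside, z up along the vial. Starts standing in a pocket of the tray
- vial2: open amber glass sample vial with a paper band, a straight cylinder 17 mm in diameter and 65 mm tall, 15 g; all are alike and between 3 and 5 of the six are present (absent ones read None). Origin at the centre of its underside, z up along the vial. Starts standing in a pocket of the tray
- vial3: open amber glass sample vial with a paper band, a straight cylinder 17 mm in diameter and 65 mm tall, 15 g; all are alike and between 3 and 5 of the six are present (absent ones read None). Origin at the centre of its underside, z up along the vial. Starts standing in a pocket of the tray
- vial4: open amber glass sample vial with a paper band, a straight cylinder 17 mm in diameter and 65 mm tall, 15 g; all are alike and between 3 and 5 of the six are present (absent ones read None). Origin at the centre of its underside, z up along the vial. Starts standing in a pocket of the tray
- vial5: open amber glass sample vial with a paper band, a straight cylinder 17 mm in diameter and 65 mm tall, 15 g; all are alike and between 3 and 5 of the six are present (absent ones read None). Origin at the centre of its underside, z up along the vial. Starts standing in a pocket of the tray
- seat0 (a point): floor centre of hole 0 in the carriage block: round hole 20 mm in diameter, 22 mm deep, so a seated vial stands 43 mm out of the block. The five holes lie in a row across the carriage (its y direction), 40 mm apart. Axes as the evaporator's; moves with the carriage
- seat1 (a point): floor centre of hole 1 in the carriage block: round hole 20 mm in diameter, 22 mm deep, so a seated vial stands 43 mm out of the block. The five holes lie in a row across the carriage (its y direction), 40 mm apart. Axes as the evaporator's; moves with the carriage
- seat2 (a point): floor centre of hole 2 in the carriage block: round hole 20 mm in diameter, 22 mm deep, so a seated vial stands 43 mm out of the block. The five holes lie in a row across the carriage (its y direction), 40 mm apart. Axes as the evaporator's; moves with the carriage
- seat3 (a point): floor centre of hole 3 in the carriage block: round hole 20 mm in diameter, 22 mm deep, so a seated vial stands 43 mm out of the block. The five holes lie in a row across the carriage (its y direction), 40 mm apart. Axes as the evaporator's; moves with the carriage
- seat4 (a point): floor centre of hole 4 in the carriage block: round hole 20 mm in diameter, 22 mm deep, so a seated vial stands 43 mm out of the block. The five holes lie in a row across the carriage (its y direction), 40 mm apart. Axes as the evaporator's; moves with the carriage
- reagent_a: reagent bottle, 66 mm wide, 140 mm tall, bystander
- beaker: small beaker, 60 mm wide, 60 mm tall, bystander

How it is judged:
By the outcome, as a careful person would: the job done as asked, in the order asked, and still so for the second after the job is handed in, with the robot touching nothing.
Of vial0, vial1, vial2, vial3, vial4, vial5 only 3 to 5 are there at a start; the rules pass over those that are not, and their reading is None.
At some moment in a run one of tray may be knocked a few centimetres aside while the robot is not near it.
Once in a run the grip may slacken for a moment while it holds something.
It also fails if it takes over 210 s, if anything falls off the work surface, if the arm or the gripper's body presses on something with over 40 N, if the wrist force passes 120 N, or if a joint passes its speed limit or range.

### The arm

A 6-joint arm with a two-finger parallel gripper is mounted at the origin on the work surface. World frame = base frame: x ahead of the robot, y to its left, z up, the work surface at z = 0. Lengths are in m, angles in rad, forces in N, time in s.
With the tool pointing down it reaches from about 0.375 to 0.9 m from the base axis. Payload 3.1 kg.
Tool frame: the origin (TCP) lies on the centre line of the jaws, within the pads' length; the fingertips stand 11 mm ahead of it and the grasp point (between the pads) lies 8 mm behind it; x points along the fingers, y is the direction in which the jaws open and shut, and the axes are right-handed (so a half turn about x gives the same grasp; the last joint's range is limited). The gripper opens to 87 mm and grips with 3 to 60 N. Pads are 19 mm wide; open, the fingers measure 117 mm over their backs; the gripper's body (75 mm by 190 mm) begins 51 mm behind the grasp point.
Start: joints at [1.081, 0.527, 1.433, -0, 1.181, -0.178], TCP at [0.192, 0.595, 0.234] pointing down, gripper open.
Joint ranges: [-3.08, 3.08], [-0.75, 2.2], [0.22, 2.44], [-1.43, 4.57], [0, 2.65], [-2.85, 2.85]. Speed limits (rad/s): [2.79, 2.79, 3.14, 3.14, 3.14, 3.14].

### API

Orientations are given as a unit quaternion [x, y, z, w].
In Python, from rig import robot, camera, camera_info gives the robot as it stands.
- The arm moves only by the shell command python3 -m inch 'ROWS' [FORCE]. ROWS is JSON, a list that holds one entry, the list of rows, each a list of 5 numbers: the shift along the tool's x, y, z in cm, then the turn about the tool's x in rad, then the opening, from 0 (shut) to 1 (fully open). A call has 1 to 8 rows; each row shifts and turns the pose as measured when the row begins, along the tool's axes as they then stand; what a row does not reach is not made up. A row lasts 1/12 s, in which the tool goes at most 41.7 mm and 7.16 degrees, less where a joint would pass 70% of its speed; a pose out of reach is approached as far as the arm can. A call with a gripper value outside its range is refused whole. The fingers move at their own pace and stop on an object; FORCE is the grip in N (left out, the last holds). Time passes only in rows, so rows that do not move let the fingers close. It gives the time, the measured TCP pose, the force and the opening at its end, in the units of the state.
- robot.get_obs(): the state, without advancing time (a new reading comes with each control period).
- camera(name): name is "scene" or "top" or "wrist"; returns the picture (420x560x3 uint8, red, green, blue); there is no depth.
- camera_info(name): a dict with "camera_matrix" (3x3 intrinsics, pixels), "rvec" (rotation vector, rad) and "tvec" (3), from world to camera coordinates, as OpenCV has them. Camera axes: x right, y down, z forward; pixel columns grow to the right and rows downward; lengths in m; the calibration is good to about 2 mm. A picture is of the moment at which its call begins: read the wrist's pose just before it. camera_info takes no time and is no camera call; for the wrist camera it gives the pose at the moment of the call.
- robot.hand_in(): hands the job in, once; it reports no verdict.
The state is a dict: "time": time; "q": joint angles; "joint_velocities": joint speeds; "joint_torque": joint torques, N m; "position": TCP position; "tool_rot": TCP orientation; "ft_force": force on the tool from outside, world axes, zero at the start; "moment": the same for the moment, N m; "grip_width": finger opening in m.
Only numpy, scipy, OpenCV 4.12 (cv2) and the standard library are available. Lean on these libraries where they do the work, as an engineer would, in place of code of your own. Each camera call takes 0.05 s, during which the arm holds its last target. There are 200 camera calls.

## Working session

There is one attempt and no reset: what is moved stays moved. The work goes in short steps, Python scripts to look and compute and a shell command to move; the robot and the scene stay as the last step left them, time stands still between calls to the robot, and variables do not carry over. Pictures are saved under pics/ and viewed, about 12 in all and at most 16, crops included, and the job is handed in when it is done.

```bash
ls; mkdir -p pics; python3 - <<'E'
from rig import robot,camera,camera_info
import cv2,numpy as np
o=robot.get_obs();print(o)
for n in("scene","top"):
    i=camera_info(n);print(n,{k:np.round(v,4).tolist() for k,v in i.items()})
    cv2.imwrite(f"pics/{n}0.png",cv2.resize(camera(n)[:,:,::-1],(800,600),interpolation=cv2.INTER_CUBIC))
E
```

```text
pics
{'time': 0.0, 'q': array([ 1.08048160e+00,  5.28459476e-01,  1.43391373e+00, -3.25657216e-05,
        1.18138456e+00, -1.78482007e-01]), 'joint_velocities': array([-7.94588300e-04,  1.10848523e-04, -1.52036499e-03, -4.05684564e-05,
        2.54060641e-03,  1.43533541e-03]), 'joint_torque': array([ 1.97054243e-05, -4.40033340e+01, -1.76591241e+01,  6.33000769e-02,
        5.80991060e-02, -1.44478104e-04]), 'position': array([0.19138017, 0.59422738, 0.23257208]), 'tool_rot': array([ 0.10907239,  0.69877077, -0.11052554,  0.69828842]), 'ft_force': array([-0.72247519,  0.61303945, -1.03280504]), 'moment': array([ 0.02443768,  0.03187998, -0.06338352]), 'grip_width': 0.08719341684799334}
scene {'camera_matrix': [[481.8332, 0.0, 274.3271], [0.0, 481.8332, 205.4375], [0.0, 0.0, 1.0]], 'rvec': [2.006, 1.3311, -0.5905], 'tvec': [-0.2021, -0.2489, 1.4999]}
top {'camera_matrix': [[479.7871, 0.0, 275.6148], [0.0, 479.7871, 203.3509], [0.0, 0.0, 1.0]], 'rvec': [2.1547, -2.1261, 0.1534], 'tvec': [0.0012, 0.5521, 1.1664]}
```

View pics/top0.png

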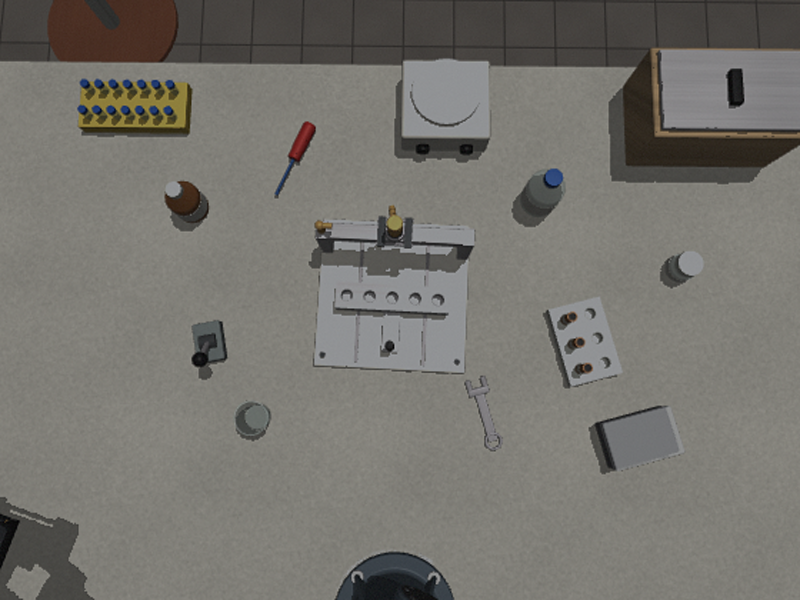

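View pics/scene0.png

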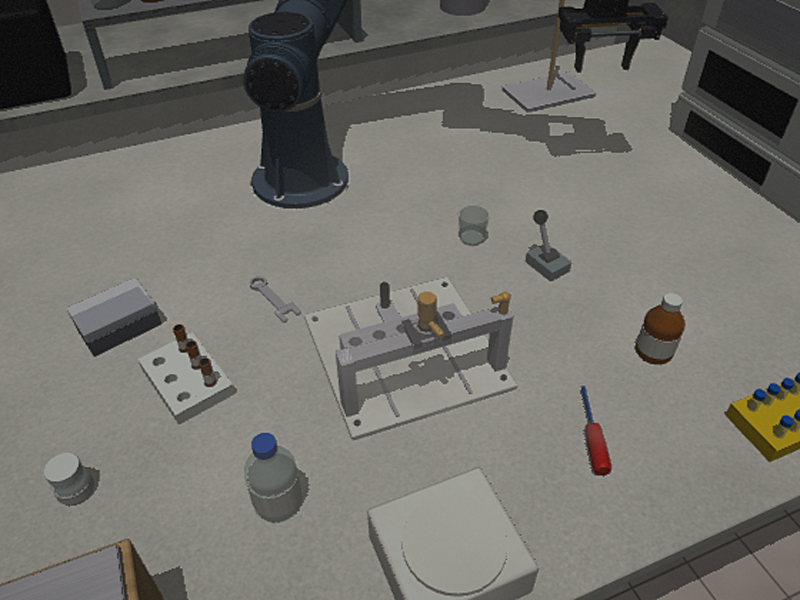

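```bash
cat > hp.py <<'E'
from rig import robot,camera,camera_info
import cv2,numpy as np
from scipy.spatial.transform import Rotation as R
def ray(info,uv,z):
    K=np.array(info["camera_matrix"]);Rm=cv2.Rodrigues(np.array(info["rvec"]))[0];t=np.array(info["tvec"]).ravel()
    uv=np.atleast_2d(np.array(uv,float));d=(np.linalg.inv(K)@np.c_[uv,np.ones(len(uv))].T).T@Rm
    c=-Rm.T@t
    return c+d*((z-c[2])/d[:,2])[:,None]
def proj(info,P):
    return cv2.projectPoints(np.atleast_2d(np.array(P,float)),np.array(info["rvec"]),np.array(info["tvec"]),np.array(info["camera_matrix"]),None)[0][:,0]
def snap(name,fn=None):
    i=camera_info(name);im=camera(name)[:,:,::-1].copy()
    if fn: cv2.imwrite(f"pics/{fn}.png",cv2.resize(im,(800,600),interpolation=cv2.INTER_CUBIC))
    return i,im
def go(target,yaw=None):
    """tool-axis shift in cm to target; yaw = wanted heading of the tool y axis (mod pi), turn about tool x"""
    o=robot.get_obs();r=R.from_quat(o["tool_rot"]).as_matrix();p=o["position"]
    print("t%.1f pos"%o["time"],np.round(p,4),"q",np.round(o["q"],2),"yaw_y %.3f"%np.arctan2(r[1,1],r[0,1]),"w %.4f"%o["grip_width"],"F",np.round(o["ft_force"],1))
    if target is not None: print(" shift cm",np.round(r.T@(np.array(target)-p)*100,2))
    if yaw is not None:
        a=np.arctan2(r[1,1],r[0,1])-yaw  # tool x down: positive turn lowers heading
        print(" turn",round((a+np.pi/2)%np.pi-np.pi/2,3))
E
python3 - <<'E'
from hp import *
i=camera_info("top");s=560/800
for n,z,p in [("holes",.048,[(347,297),(370,297),(392,298),(415,299),(438,300)]),("head",.201,[(395,221)]),("nozzle",.165,[(320,226)]),("post",.069,[(390,345)]),("ball",.098,[(200,359)]),("base",.012,[(322,250),(468,372),(314,366)]),
 ("pocketsR",.024,[(590,313),(598,338),(606,362)]),("vialtop",.071,[(572,316),(579,341),(587,367)]),("traycorner",.024,[(547,311),(599,297),(621,376),(572,386)])]:
    print(n,np.round(ray(i,np.array(p)*s,z)[:,:2],3).tolist())
go([0.6,-0.2,0.3],np.pi/2)
w=camera_info("wrist");Rm=cv2.Rodrigues(w["rvec"])[0];print("wrist cam pos",-Rm.T@np.ravel(w["tvec"]),"fwd",Rm[2],w["camera_matrix"][0][0])
E
```

```text
holes [[0.538, 0.09], [0.539, 0.05], [0.538, 0.011], [0.536, -0.029], [0.535, -0.069]]
head [[0.637, 0.007]]
nozzle [[0.636, 0.127]]
post [[0.454, 0.013]]
ball [[0.425, 0.327]]
base [[0.629, 0.141], [0.412, -0.125], [0.419, 0.149]]
pocketsR [[0.519, -0.34], [0.474, -0.353], [0.432, -0.366]]
vialtop [[0.507, -0.296], [0.465, -0.307], [0.421, -0.32]]
traycorner [[0.521, -0.264], [0.548, -0.357], [0.408, -0.391], [0.39, -0.305]]
t0.1 pos [0.1914 0.5943 0.2327] q [ 1.08  0.53  1.43 -0.    1.18 -0.18] yaw_y 1.259 w 0.0872 F [ 0.2 -0.2 -0.7]
 shift cm [ -6.63 -63.08  63.25]
 turn -0.312
wrist cam pos [0.12227787 0.61676413 0.38411039] fwd [ 0.2519764  -0.08381128 -0.96409728] 301.0735122565002
```

```bash
M="python3 -m inch"
$M '[[[-0.8,-1.55,3.2,0,0.45],[-0.8,-1.55,3.2,0,0.45],[-0.8,-1.55,3.2,0,0.45],[-0.8,-1.55,3.2,0,0.45],[-0.8,-1.55,3.2,0,0.45],[-0.8,-1.55,3.2,0,0.45],[-0.8,-1.55,3.2,0,0.45],[-0.8,-1.55,3.2,0,0.45]]]' 12
$M '[[[0,-1.55,3.2,0,0.45],[0,-1.55,3.2,0,0.45],[0,-1.55,3.2,0,0.45],[0,-1.55,3.2,0,0.45],[0,-3.7,0.96,0,0.45],[0,-3.7,0.96,0,0.45],[0,-3.7,0.96,0,0.45],[0,-3.7,0.96,0,0.45]]]'
$M '[[[0,-3.7,0.96,0,0.45],[0,-3.7,0.96,0,0.45],[0,-3.7,0.96,0,0.45],[0,-3.7,0.96,0,0.45],[0,-3.7,0.96,0,0.45],[0,-3.7,0.96,0,0.45],[0,-3.7,0.96,0,0.45],[0,-3.7,0.96,0,0.45]]]'
$M '[[[0,0,0,-0.12,0.45],[0,0,0,-0.12,0.45],[0,0,0,-0.12,0.45],[0,0,0,-0.12,0.45],[0,0,0,-0.12,0.45],[0,0,0,0,0.45]]]'
python3 -c "
from hp import *
go([.465,-.307,.25],1.85)"
```

```text
time: 0.77
position: [0.3969, 0.3937, 0.292]
tool_rot: [0.101, 0.703, -0.108, 0.696]
ft_force: [0.5, 0.1, -1.5]
grip_width: 0.0431
time: 1.43
position: [0.5053, 0.1329, 0.2917]
tool_rot: [0.102, 0.701, -0.107, 0.697]
ft_force: [0.9, -1.3, 1.1]
grip_width: 0.0389
time: 2.1
position: [0.4863, -0.1865, 0.2911]
tool_rot: [0.102, 0.703, -0.107, 0.695]
ft_force: [1.1, -0.9, -0.3]
grip_width: 0.0391
time: 2.6
position: [0.4841, -0.1984, 0.2884]
tool_rot: [-0.112, 0.704, 0.11, 0.693]
ft_force: [-0.4, -0.3, 0.2]
grip_width: 0.039
t2.6 pos [ 0.4841 -0.1984  0.2884] q [-0.6   0.33  1.61 -0.01  1.21 -2.48] yaw_y 1.887 w 0.0390 F [-0.4 -0.3  0.2]
 shift cm [ 3.93 -9.72 -5.12]
 turn 0.037
```

```bash
M="python3 -m inch"
$M '[[[0,-3.3,-1.7,0.04,0.45],[0,-3.3,-1.7,0,0.45],[0,-3.3,-1.7,0,0.45],[2,0,0,0,0.45],[0,0,0,0,0.45],[0,0,0,0,0.45]]]'
python3 -c "
from hp import *
go([.465,-.307,.25],1.85);snap('wrist','w1')"
```

```text
time: 3.1
position: [0.462, -0.3105, 0.2677]
tool_rot: [-0.092, 0.707, 0.091, 0.695]
ft_force: [0.3, -0.1, 0.2]
grip_width: 0.0392
t3.1 pos [ 0.462  -0.3105  0.2677] q [-0.78  0.4   1.56 -0.02  1.19 -2.61] yaw_y 1.831 w 0.0392 F [ 0.3 -0.1  0.2]
 shift cm [1.76 0.26 0.41]
 turn -0.019
```

View pics/w1.png

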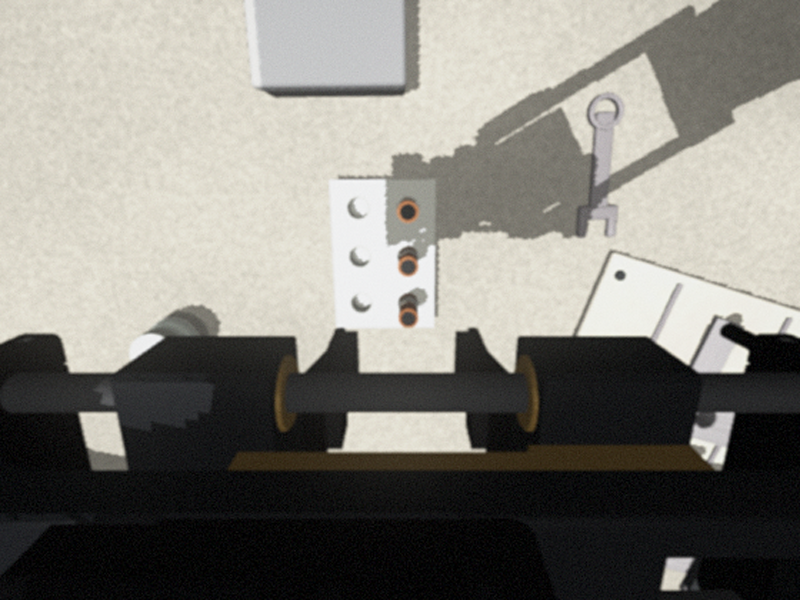

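```bash
cat >> hp.py <<'E'
def vials(info,im,z=.071):
    h=cv2.cvtColor(im,cv2.COLOR_BGR2HSV);m=cv2.inRange(h,(3,120,70),(18,255,255))
    k,l,st,_=cv2.connectedComponentsWithStats(cv2.morphologyEx(m,cv2.MORPH_CLOSE,np.ones((3,3))))
    out=[]
    for j in range(1,k):
        if 25<st[j,4]<2000:
            pts=np.argwhere(l==j)[:,::-1].astype(np.float32);(c,r)=cv2.minEnclosingCircle(pts)
            out.append((np.round(c,1).tolist(),round(float(r),1),int(st[j,4]),np.round(ray(info,c,z)[0],4).tolist()))
    return out
E
python3 - <<'E'
from hp import *
i=camera_info("wrist");im=cv2.resize(cv2.imread("pics/w1.png"),(560,420),interpolation=cv2.INTER_AREA)
for v in vials(i,im):print(v)
print("pockets L",np.round(ray(i,np.array([(358,208),(360,256),(361,302)])*.7,.024),4))
print("traycorn",np.round(ray(i,np.array([(331,180),(435,180),(436,328),(336,329)])*.7,.024),4))
print("tcp px",proj(i,robot.get_obs()["position"])/.7)
E
```

```text
([371.5, 279.5], 21.5, 96, [0.5524, -0.1688, 0.071])
([196.0, 286.0], 15.1, 97, [0.6195, -0.3845, 0.071])
pockets L [[ 0.4321 -0.362   0.024 ]
 [ 0.4746 -0.3499  0.024 ]
 [ 0.5179 -0.3386  0.024 ]]
traycorn [[ 0.4143 -0.391   0.024 ]
 [ 0.3903 -0.3013  0.024 ]
 [ 0.5247 -0.2618  0.024 ]
 [ 0.5508 -0.3557  0.024 ]]
tcp px [[406.44764936 364.39306533]]
```

```bash
python3 - <<'E'
from hp import *
i=camera_info("wrist")
print(np.round(ray(i,np.array([(408,210.5),(408,265.5),(408,318)])*.7,.071),4))
im=cv2.resize(cv2.imread("pics/w1.png"),(560,420),interpolation=cv2.INTER_AREA)
h=cv2.cvtColor(im,cv2.COLOR_BGR2HSV);print(h[180:192,280:292:2].tolist()[::2])
go([.506,-.295,.10],1.835)
E
```

```text
[[ 0.4192 -0.3188  0.071 ]
 [ 0.4625 -0.3071  0.071 ]
 [ 0.5067 -0.2953  0.071 ]]
[[[12, 88, 113], [12, 124, 160], [12, 125, 180], [12, 123, 180], [11, 127, 162], [12, 95, 110]], [[12, 114, 179], [12, 109, 175], [11, 77, 129], [11, 67, 114], [12, 105, 146], [11, 120, 170]], [[12, 111, 182], [13, 38, 93], [75, 6, 79], [15, 6, 81], [15, 18, 85], [12, 109, 152]], [[12, 99, 150], [38, 13, 80], [45, 6, 80], [30, 6, 82], [60, 3, 78], [13, 92, 119]], [[11, 97, 160], [15, 6, 85], [30, 6, 82], [150, 3, 81], [15, 6, 80], [12, 98, 136]], [[13, 82, 206], [11, 84, 130], [14, 32, 87], [18, 16, 81], [14, 73, 109], [12, 88, 189]]]
t3.1 pos [ 0.4615 -0.3094  0.2672] q [-0.78  0.4   1.56 -0.02  1.19 -2.61] yaw_y 1.832 w 0.0393 F [-0.4  0.5 -0.4]
 shift cm [16.64  0.2   4.96]
 turn -0.003
```

Great agreement. Align over the near vial, descend part way, and verify.

```bash
sed -i 's/(3,120,70)/(6,70,90)/' hp.py; M="python3 -m inch"
$M '[[[0,0.1,2.5,0,0.45],[0,0.1,2.5,0,0.45],[3.5,0,0,0,0.45],[3.5,0,0,0,0.45],[3.5,0,0,0,0.45],[3.5,0,0,0,0.45],[0,0,0,0,0.45],[0,0,0,0,0.45]]]'
python3 -c "
from hp import *
go([.506,-.295,.047],1.835)"
```

```text
time: 3.82
position: [0.5167, -0.2884, 0.1313]
tool_rot: [-0.096, 0.704, 0.09, 0.698]
ft_force: [-0.4, -0.9, -0.1]
grip_width: 0.0386
t3.8 pos [ 0.5167 -0.2884  0.1313] q [-0.69  0.62  1.61 -0.01  0.92 -2.52] yaw_y 1.834 w 0.0386 F [-0.4 -0.9 -0.1]
 shift cm [ 8.44 -0.29 -1.13]
 turn -0.001
```

```bash
M="python3 -m inch"
$M '[[[0.5,-0.3,-1.1,0,0.45],[1.5,0,0,0,0.45],[1.5,0,0,0,0.45],[0,0,0,0,0.45],[0,0,0,0,0.45]]]'
python3 -c "
from hp import *
go([.506,-.295,.047],1.835)"
```

```text
time: 4.23
position: [0.5099, -0.2981, 0.1062]
tool_rot: [-0.101, 0.7, 0.086, 0.702]
ft_force: [1.2, 0.5, 1.2]
grip_width: 0.0393
t4.2 pos [ 0.5099 -0.2981  0.1062] q [-0.71  0.65  1.64 -0.02  0.84 -2.54] yaw_y 1.836 w 0.0393 F [1.2 0.5 1.2]
 shift cm [ 5.91  0.53 -0.3 ]
 turn 0.001
```

```bash
M="python3 -m inch"
$M '[[[0,0.5,-0.3,0,0.45],[1,0,0,0,0.45]]]'|grep posi
$M '[[[0,0,0,0,0.45]]]'|grep posi
$M '[[[0,0,0,0,0.45]]]'|grep posi
python3 -c "
from hp import *
go([.506,-.295,.047],1.835);go([.506,-.295,.047],1.835)
i,im=snap('wrist','w2')
for v in vials(i,im):print(v)
go([.506,-.295,.047],1.835)"
```

```text
position: [0.5076, -0.2964, 0.1011]
position: [0.5071, -0.2962, 0.1009]
position: [0.5073, -0.2964, 0.1015]
t4.6 pos [ 0.5073 -0.2964  0.1015] q [-0.71  0.65  1.66 -0.02  0.81 -2.54] yaw_y 1.836 w 0.0390 F [-0.4 -0.4  0.1]
 shift cm [ 5.44  0.34 -0.12]
 turn 0.001
t4.6 pos [ 0.5073 -0.2964  0.1015] q [-0.71  0.65  1.66 -0.02  0.81 -2.54] yaw_y 1.836 w 0.0390 F [-0.4 -0.4  0.1]
 shift cm [ 5.44  0.34 -0.12]
 turn 0.001
([285.8, 87.0], 16.2, 385, [0.4212, -0.3201, 0.071])
([285.2, 164.6], 15.0, 396, [0.4639, -0.3088, 0.071])
([285.2, 233.3], 13.4, 284, [0.5069, -0.297, 0.071])
([195.5, 286.0], 10.0, 38, [0.5614, -0.3462, 0.071])
([373.0, 288.0], 12.2, 50, [0.5288, -0.2296, 0.071])
t4.6 pos [ 0.5072 -0.2963  0.1013] q [-0.71  0.65  1.66 -0.02  0.81 -2.54] yaw_y 1.836 w 0.0387 F [-0.7  0.1 -0.6]
 shift cm [ 5.43  0.33 -0.11]
 turn 0.001
```

View pics/w2.png

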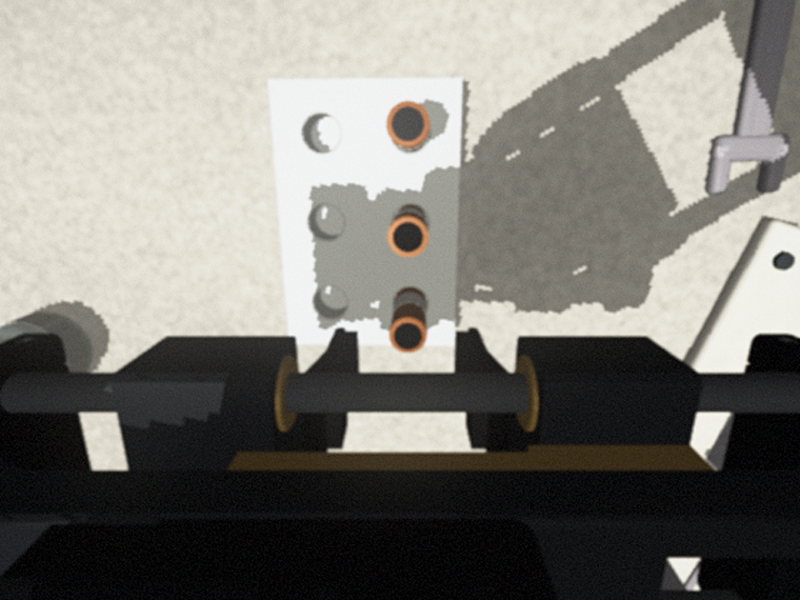

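```bash
M="python3 -m inch"
$M '[[[1.3,0.05,0,0,0.45],[1.3,0.05,0,0,0.45],[1.3,0.05,0,0,0.45],[0.8,0,0,0,0.45],[0,0,0,0,0.45]]]'|grep posi
python3 -c "
from hp import *
go([.507,-.2965,.047],1.835)"
```

```text
position: [0.5094, -0.2977, 0.0548]
t5.0 pos [ 0.5094 -0.2977  0.0548] q [-0.71  0.72  1.68 -0.02  0.71 -2.53] yaw_y 1.836 w 0.0392 F [-0.7  0.4  0.3]
 shift cm [ 0.77  0.2  -0.21]
 turn 0.001
```

```bash
M="python3 -m inch"
$M '[[[0.6,0.15,-0.25,0,0.45],[0,0,0,0,0.45],[0,0,0,0,0.15],[0,0,0,0,0.1],[0,0,0,0,0.1],[0,0,0,0,0.1],[0,0,0,0,0.1]]]' 12
python3 -c "
from hp import *
go([.507,-.297,.047],1.835)"
```

```text
time: 5.62
position: [0.5072, -0.2975, 0.05]
tool_rot: [-0.106, 0.696, 0.081, 0.706]
ft_force: [-1.2, 0.9, 0.5]
grip_width: 0.0169
t5.6 pos [ 0.5072 -0.2975  0.05  ] q [-0.71  0.73  1.68 -0.02  0.69 -2.54] yaw_y 1.836 w 0.0169 F [-1.2  0.9  0.5]
 shift cm [ 0.3   0.06 -0.01]
 turn 0.001
```

```bash
M="python3 -m inch"
$M '[[[-1,0,0,0,0.1],[-2,0,0,0,0.1],[-2.5,0,0,0,0.1],[-2.5,0,0,0,0.1],[-2.5,0,0,0,0.1],[-2.5,0,0,0,0.1],[-2,0,0,0,0.1],[0,0,0,0,0.1]]]'
$M '[[[0,2,0.2,0,0.1],[0,3.35,0.25,0,0.1],[0,3.35,0.25,0,0.1],[0,3.35,0.25,0,0.1],[0,3.35,0.25,0,0.1],[0,3.35,0.25,0,0.1],[0,3.35,0.25,0,0.1],[0,2.5,0.25,0,0.1]]]'
$M '[[[0,0,0,0.09,0.1],[0,0,0,0.09,0.1],[0,0,0,0.08,0.1],[0,0,0,0,0.1],[0,0,0,0,0.1]]]'
python3 -c "
from hp import *
go([.45,0,.2],1.57)"
```

```text
time: 6.28
position: [0.5044, -0.2924, 0.2109]
tool_rot: [-0.107, 0.695, 0.081, 0.706]
ft_force: [0.6, 0.1, 0.3]
grip_width: 0.0168
time: 6.95
position: [0.459, -0.0492, 0.2019]
tool_rot: [-0.107, 0.692, 0.072, 0.71]
ft_force: [0.4, -0.3, -0.2]
grip_width: 0.0165
time: 7.37
position: [0.4529, -0.0406, 0.2003]
tool_rot: [-0.013, 0.698, -0.017, 0.716]
ft_force: [0.0, 0.3, 1.0]
grip_width: 0.0164
t7.4 pos [ 0.4529 -0.0406  0.2003] q [-0.31  0.34  1.9  -0.04  0.86 -1.85] yaw_y 1.565 w 0.0164 F [0.  0.3 1. ]
 shift cm [-0.15  4.06 -0.31]
 turn -0.005
```

```bash
cat >> hp.py <<'E'
def tilt():
    o=robot.get_obs();r=R.from_quat(o["tool_rot"]).as_matrix();print("tilt xy mrad",np.round(r[:2,0]*1000,1),"q4 %.3f sum %.3f"%(o["q"][3],o["q"][1]+o["q"][2]+o["q"][4]),"z %.3f"%o["position"][2])
E
M="python3 -m inch"; T="python3 -c 'from hp import *;tilt()'"
eval $T
$M '[[[0,0,0,0,0.1],[0,0,0,0,0.1],[0,0,0,0,0.1],[0,0,0,0,0.1],[0,0,0,0,0.1],[0,0,0,0,0.1],[0,0,0,0,0.1],[0,0,0,0,0.1]]]' >/dev/null; eval $T
$M '[[[-3,0,0,0,0.1],[3,0,0,0,0.1],[-3,0,0,0,0.1],[3,0,0,0,0.1],[-3,0,0,0,0.1],[3,0,0,0,0.1],[-3,0,0,0,0.1],[0,0,0,0,0.1]]]' >/dev/null; eval $T
$M '[[[0,3,0,0,0.1],[0,-3,0,0,0.1],[0,3,0,0,0.1],[0,-3,0,0,0.1],[0,3,0,0,0.1],[0,-3,0,0,0.1],[0,3,0,0,0.1],[0,0,0,0,0.1]]]' >/dev/null; eval $T
python3 -c "
from hp import *
go([.45,0,.2],1.57);snap('wrist','w3')"
```

```text
tilt xy mrad [ 25.1 -42. ] q4 -0.043 sum 3.105 z 0.200
tilt xy mrad [ 25.1 -42.4] q4 -0.043 sum 3.105 z 0.200
tilt xy mrad [-75.1  -9.5] q4 -0.038 sum 3.210 z 0.200
tilt xy mrad [-86.9  -3.9] q4 -0.031 sum 3.225 z 0.192
t9.4 pos [ 0.4552 -0.0133  0.1918] q [-0.26  0.4   1.83 -0.03  0.99 -1.81] yaw_y 1.569 w 0.0164 F [-1.6 -0.6 -0.9]
 shift cm [-0.77  1.32 -0.59]
 turn -0.001
```

View pics/w3.png

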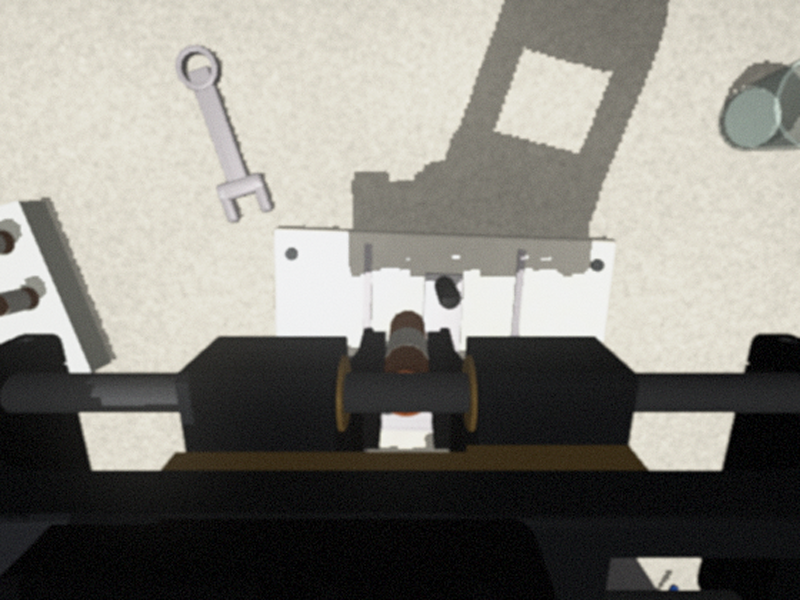

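```bash
M="python3 -m inch"; T="python3 -c 'from hp import *;tilt()'"
$M '[[[-3,0,0,0,0.1],[0,0,0,0,0.1],[0,0,0,0,0.1]]]' >/dev/null; eval $T
$M '[[[3,0,0,0,0.1],[0,0,0,0,0.1],[0,0,0,0,0.1]]]' >/dev/null; eval $T
$M '[[[-1,0,0,0,0.1],[-1,0,0,0,0.1],[-1,0,0,0,0.1],[0,0,0,0,0.1],[0,0,0,0,0.1]]]' >/dev/null; eval $T
$M '[[[1,0,0,0,0.1],[1,0,0,0,0.1],[1,0,0,0,0.1],[0,0,0,0,0.1],[0,0,0,0,0.1]]]' >/dev/null; eval $T
$M '[[[0,0,3,0,0.1],[0,0,0,0,0.1],[0,0,0,0,0.1]]]' >/dev/null; eval $T
$M '[[[0,0,-3,0,0.1],[0,0,0,0,0.1],[0,0,0,0,0.1]]]' >/dev/null; eval $T
```

```text
tilt xy mrad [-85.2  -9.6] q4 -0.036 sum 3.222 z 0.222
tilt xy mrad [-80.2 -11. ] q4 -0.038 sum 3.217 z 0.193
tilt xy mrad [-84.2 -10. ] q4 -0.035 sum 3.221 z 0.225
tilt xy mrad [-82.2 -10.6] q4 -0.037 sum 3.219 z 0.195
tilt xy mrad [-85.   -9.9] q4 -0.035 sum 3.222 z 0.192
tilt xy mrad [-82.4 -10.7] q4 -0.038 sum 3.219 z 0.195
```

```bash
M="python3 -m inch"; T="python3 -c 'from hp import *;tilt()'"
$M '[[[0,0,3,0,0.1],[0,0,-3,0,0.1],[0,0,3,0,0.1],[0,0,-3,0,0.1],[0,0,0,0,0.1],[0,0,0,0,0.1]]]' >/dev/null; eval $T
$M '[[[3,0,0,0,0.1],[-3,0,0,0,0.1],[0,0,0,0,0.1],[3,0,0,0,0.1],[-3,0,0,0,0.1],[0,0,0,0,0.1],[0,0,0,0,0.1]]]' >/dev/null; eval $T
$M '[[[-4,0,0,0,0.1],[0,0,0,0,0.1],[4,0,0,0,0.1],[0,0,0,0,0.1],[-4,0,0,0,0.1],[0,0,0,0,0.1],[4,0,0,0,0.1],[0,0,0,0,0.1]]]' >/dev/null; eval $T
$M '[[[0,0,0,0.1,0.1],[0,0,0,-0.1,0.1],[0,0,0,0.1,0.1],[0,0,0,-0.1,0.1],[0,0,0,0,0.1],[0,0,0,0,0.1]]]' >/dev/null; eval $T
python3 -c "from hp import *; go([.45,0,.2],1.57)"
```

```text
tilt xy mrad [-143.6    4.5] q4 -0.037 sum 3.282 z 0.185
tilt xy mrad [-160.     9.2] q4 -0.037 sum 3.300 z 0.171
tilt xy mrad [-119.1   -1.5] q4 -0.037 sum 3.257 z 0.187
tilt xy mrad [-101.    -6.3] q4 -0.036 sum 3.238 z 0.201
t13.5 pos [ 0.4739 -0.0179  0.2011] q [-0.25  0.41  1.77 -0.04  1.06 -1.8 ] yaw_y 1.568 w 0.0164 F [-0.4 -0.3  0.2]
 shift cm [ 0.34  1.78 -2.38]
 turn -0.002
```

```bash
M="python3 -m inch"; T="python3 -c 'from hp import *;tilt()'"
for k in 1 2 3; do
$M '[[[-4,0,0,0,0.1],[0,0,0,0,0.1],[4,0,0,0,0.1],[0,0,0,0,0.1],[-4,0,0,0,0.1],[0,0,0,0,0.1],[4,0,0,0,0.1],[0,0,0,0,0.1]]]' >/dev/null; eval $T
done
$M '[[[0,3,0,0,0.1],[0,0,0,0,0.1],[0,-3,0,0,0.1],[0,0,0,0,0.1],[0,0,0,0,0.1]]]' >/dev/null; eval $T
python3 -c "from hp import *; go([.45,0,.2],1.57)"
```

```text
tilt xy mrad [-80.1 -11.6] q4 -0.036 sum 3.217 z 0.216
tilt xy mrad [-59.5 -17. ] q4 -0.035 sum 3.195 z 0.237
tilt xy mrad [-34.4 -23.5] q4 -0.034 sum 3.169 z 0.264
tilt xy mrad [-21.4 -26.7] q4 -0.034 sum 3.156 z 0.279
t15.9 pos [ 0.5045 -0.022   0.2788] q [-0.25  0.32  1.66 -0.03  1.18 -1.79] yaw_y 1.553 w 0.0164 F [0.1 0.6 0. ]
 shift cm [ 7.93  2.31 -5.33]
 turn -0.017
```

```bash
M="python3 -m inch"; T="python3 -c 'from hp import *;tilt()'"
$M '[[[0,3,0,0,0.1],[0,-3,0,0,0.1],[0,3,0,0,0.1],[0,-3,0,0,0.1],[0,3,0,0,0.1],[0,-3,0,0,0.1],[0,3,0,0,0.1],[0,0,0,0,0.1]]]' >/dev/null; eval $T
$M '[[[0,-3,0,0,0.1],[0,3,0,0,0.1],[0,-3,0,0,0.1],[0,3,0,0,0.1],[0,-3,0,0,0.1],[0,3,0,0,0.1],[0,-3,0,0,0.1],[0,0,0,0,0.1]]]' >/dev/null; eval $T
$M '[[[0,3,0,0,0.1],[0,0,0,0,0.1],[0,-3,0,0,0.1],[0,0,0,0,0.1],[0,3,0,0,0.1],[0,0,0,0,0.1],[0,-3,0,0,0.1],[0,0,0,0,0.1]]]' >/dev/null; eval $T
$M '[[[0,0,0,0.12,0.1],[0,0,0,0,0.1],[0,0,0,-0.12,0.1],[0,0,0,0,0.1],[0,0,0,0.12,0.1],[0,0,0,0,0.1],[0,0,0,-0.12,0.1],[0,0,0,0,0.1]]]' >/dev/null; eval $T
python3 -c "from hp import *; go([.45,0,.2],1.57)"
```

```text
tilt xy mrad [ -0.3 -29.6] q4 -0.031 sum 3.136 z 0.295
tilt xy mrad [ 19.3 -34. ] q4 -0.030 sum 3.115 z 0.313
tilt xy mrad [ 31.1 -37.1] q4 -0.030 sum 3.103 z 0.326
tilt xy mrad [ 34.9 -38. ] q4 -0.030 sum 3.099 z 0.332
t18.6 pos [ 0.5223 -0.0212  0.3322] q [-0.24  0.26  1.58 -0.03  1.25 -1.79] yaw_y 1.556 w 0.0165 F [ 0.3 -1.2  0.1]
 shift cm [12.87  2.51 -7.73]
 turn -0.014
```

```bash
M="python3 -m inch"; T="python3 -c 'from hp import *;tilt()'"
$M '[[[0,0,3,0,0.1],[0,0,-3,0,0.1],[0,0,3,0,0.1],[0,1.5,0,0,0.1],[0,1.5,0,0,0.1],[0,0,0,0,0.1],[0,0,0,0,0.1]]]' >/dev/null; eval $T
python3 -c "
from hp import *
go([.537,0.01,.2],1.57);i,im=snap('wrist','w4')
for z in(.048,):print(proj(i,[(.537,y,z) for y in(.09,.05,.01,-.03,-.07)])/.7)"
```

```text
tilt xy mrad [-49.9 -20.9] q4 -0.030 sum 3.187 z 0.302
t19.2 pos [0.5195 0.0163 0.3023] q [-0.17  0.33  1.57 -0.03  1.29 -1.71] yaw_y 1.551 w 0.0166 F [-0.1 -0.1 -0.5]
 shift cm [10.14 -0.37  2.27]
 turn -0.019
[[488.80363853 276.6726642 ]
 [447.29040392 277.26430432]
 [405.98453775 277.85298905]
 [364.88449012 278.43874049]
 [323.98872652 279.02158051]]
```

View pics/w4.png

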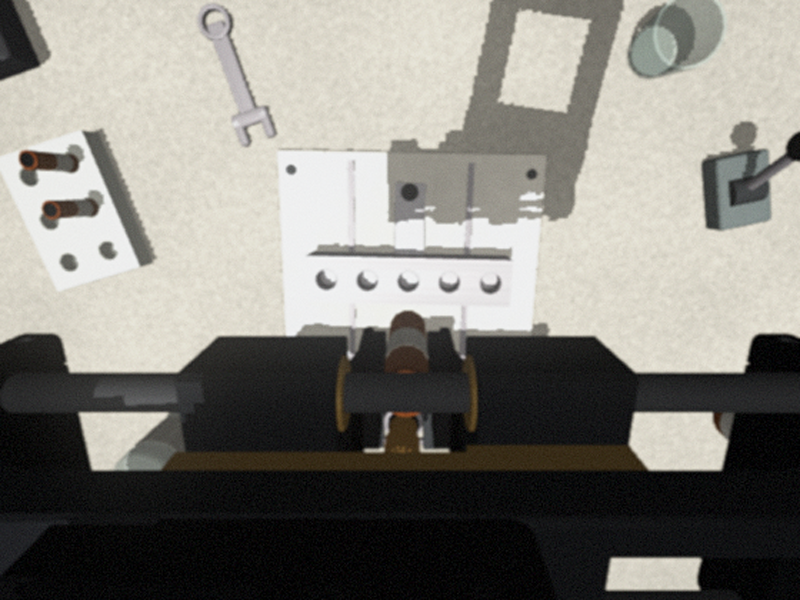

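```bash
python3 - <<'E'
from hp import *
i=camera_info("wrist")
im=cv2.imread("pics/w4.png");g=cv2.cvtColor(im,cv2.COLOR_BGR2GRAY)
c=cv2.HoughCircles(cv2.GaussianBlur(g[255:310,305:512],(3,3),0),cv2.HOUGH_GRADIENT,1,25,param1=80,param2=10,minRadius=8,maxRadius=14)
c=c[0];c=c[c[:,0].argsort()];p=c[:,:2]+[305,255];print(np.round(np.c_[p,c[:,2]],1).tolist());P=ray(i,p*.7,.048);print(np.round(P,4).tolist())
P=ray(i,np.array([(327,279.5),(368,280.5),(409,281.5),(450,282.3),(490.5,283)])*.7,.048);print(np.round(P,4).tolist())
print("block corners",np.round(ray(i,np.array([(307,304),(511,305),(308,256),(511,261)])*.7,.048),4).tolist())
print("post",np.round(ray(i,np.array([(410,191)])*.7,.069),4))
E
```

```text
[[326.5, 278.5, 11.0], [366.5, 280.5, 9.6], [407.5, 281.5, 9.6], [448.5, 282.5, 9.1], [489.5, 283.5, 9.6]]
[[0.5374, -0.0677, 0.048], [0.54, -0.0286, 0.048], [0.5415, 0.0113, 0.048], [0.5431, 0.0511, 0.048], [0.5447, 0.0908, 0.048]]
[[0.5384, -0.0673, 0.048], [0.54, -0.0272, 0.048], [0.5416, 0.0128, 0.048], [0.5429, 0.0526, 0.048], [0.5442, 0.0918, 0.048]]
block corners [[0.5628, -0.0886, 0.048], [0.5666, 0.1123, 0.048], [0.515, -0.0843, 0.048], [0.5229, 0.1108, 0.048]]
post [[0.4556 0.0155 0.069 ]]
```

```bash
M="python3 -m inch"; T="python3 -c 'from hp import *;tilt()'"
$M '[[[0,-4,0,0,0.1],[0,0,0,0,0.1],[0,-4,0,0,0.1],[0,0,0,0,0.1],[4,0,0,0,0.1],[0,0,0,0,0.1],[-4,0,0,0,0.1],[0,0,0,0,0.1]]]' >/dev/null; eval $T
$M '[[[4,0,0,0,0.1],[0,0,0,0,0.1],[-4,0,0,0,0.1],[0,0,0,0,0.1],[4,0,0,0,0.1],[0,0,0,0,0.1],[-4,0,0,0,0.1],[0,0,0,0,0.1]]]' >/dev/null; eval $T
$M '[[[4,0,0,0,0.1],[0,0,0,0,0.1],[4,0,0,0,0.1],[0,0,0,0,0.1],[4,0,0,0,0.1],[0,0,0,0,0.1],[0,0,0,0,0.1]]]' >/dev/null; eval $T
python3 -c "
from hp import *
go([.5375,-.068,.15],1.54)"
```

```text
tilt xy mrad [-26.6 -31.7] q4 -0.040 sum 3.157 z 0.315
tilt xy mrad [  2.1 -43.6] q4 -0.042 sum 3.126 z 0.338
tilt xy mrad [ 36.9 -56.4] q4 -0.047 sum 3.089 z 0.246
t21.1 pos [ 0.5519 -0.0855  0.2457] q [-0.33  0.41  1.62 -0.05  1.06 -1.85] yaw_y 1.537 w 0.0165 F [-0.1  0.  -0.1]
 shift cm [ 9.39  2.22 -1.86]
 turn -0.003
```

```bash
M="python3 -m inch"; T="python3 -c 'from hp import *;tilt()'"
$M '[[[0,4,0,0,0.1],[0,0,0,0,0.1],[0,4,0,0,0.1],[0,0,0,0,0.1],[0,4,0,0,0.1],[0,0,0,0,0.1],[0,0,0,0,0.1]]]' >/dev/null; eval $T
$M '[[[0,-2,0,0,0.1],[0,-2,0,0,0.1],[0,-2,0,0,0.1],[0,-2,0,0,0.1],[0,-2,0,0,0.1],[0,0,0,0,0.1],[0,0,0,0,0.1]]]' >/dev/null; eval $T
$M '[[[0,4,0,0,0.1],[0,4,0,0,0.1],[0,4,0,0,0.1],[0,0,0,0,0.1],[0,0,0,0,0.1]]]' >/dev/null; eval $T
$M '[[[0,-4,0,0,0.1],[0,-4,0,0,0.1],[0,-4,0,0,0.1],[0,0,0,0,0.1],[0,0,0,0,0.1]]]' >/dev/null; eval $T
$M '[[[0,0.7,0,0,0.1],[0,0.7,0,0,0.1],[0,0.7,0,0,0.1],[0,0.7,0,0,0.1],[0,0.7,0,0,0.1],[0,0,0,0,0.1],[0,0,0,0,0.1]]]' >/dev/null; eval $T
python3 -c "
from hp import *
go([.5375,-.068,.15],1.54)"
```

```text
tilt xy mrad [ 85. -64.] q4 -0.061 sum 3.050 z 0.271
tilt xy mrad [118.  -68.6] q4 -0.034 sum 3.008 z 0.302
tilt xy mrad [132.  -69.4] q4 -0.066 sum 3.005 z 0.303
tilt xy mrad [139.2 -68.1] q4 -0.027 sum 2.988 z 0.316
tilt xy mrad [139.7 -65.6] q4 -0.037 sum 2.990 z 0.315
t23.7 pos [ 0.5795 -0.0265  0.3149] q [-0.22  0.32  1.55 -0.04  1.12 -1.76] yaw_y 1.546 w 0.0165 F [ 0.3  0.3 -0.9]
 shift cm [15.98 -3.2  -6.42]
 turn 0.006
```

```bash
M="python3 -m inch"; T="python3 -c 'from hp import *;tilt()'"
$M '[[[0,0,3,0,0.1],[0,0,-3,0,0.1],[0,0,3,0,0.1],[0,0,-3,0,0.1],[0,0,0,0,0.1],[0,0,0,0,0.1]]]' >/dev/null; eval $T
$M '[[[0,-0.8,0,0,0.1],[0,-0.8,0,0,0.1],[0,-0.8,0,0,0.1],[0,-0.8,0,0,0.1],[0,-0.8,0,0,0.1],[0,0,0,0,0.1]]]' >/dev/null; eval $T
python3 -c "
from hp import *
go([.5375,-.068,.15],1.54)"
```

```text
tilt xy mrad [ 41.4 -45.1] q4 -0.038 sum 3.092 z 0.288
tilt xy mrad [ 66.3 -52.8] q4 -0.034 sum 3.063 z 0.299
t24.7 pos [ 0.5738 -0.0656  0.2991] q [-0.29  0.36  1.53 -0.03  1.17 -1.84] yaw_y 1.556 w 0.0169 F [-0.6 -0.6 -0.3]
 shift cm [14.62  0.48 -4.62]
 turn 0.016
```

```bash
M="python3 -m inch"; T="python3 -c 'from hp import *;tilt()'"
$M '[[[3.6,0.1,-1.2,0.01,0.1],[3.6,0.1,-1.2,0,0.1],[3.6,0.1,-1.2,0,0.1],[0,0,0,0,0.1],[0,0,0,0,0.1]]]' >/dev/null; eval $T
python3 -c "
from hp import *
go([.5375,-.068,.15],1.54)"
```

```text
tilt xy mrad [ 85.8 -58.3] q4 -0.038 sum 3.042 z 0.193
t25.1 pos [ 0.5525 -0.073   0.1926] q [-0.32  0.46  1.71 -0.04  0.87 -1.84] yaw_y 1.539 w 0.0167 F [ 1.5 -1.2  0.8]
 shift cm [ 4.08  0.68 -1.88]
 turn -0.001
```

```bash
M="python3 -m inch"; T="python3 -c 'from hp import *;tilt()'"
$M '[[[0,0,2.5,0,0.1],[0,0.3,-4,0,0.1],[0,0,0,0,0.1],[0,0,0,0,0.1]]]' >/dev/null; eval $T
python3 -c "
from hp import *
go([.5375,-.068,.15],1.54)"
```

```text
tilt xy mrad [ 84.5 -57.6] q4 -0.037 sum 3.043 z 0.194
t25.5 pos [ 0.5421 -0.0702  0.1941] q [-0.32  0.44  1.74 -0.04  0.86 -1.84] yaw_y 1.539 w 0.0165 F [ 2.5 -1.2  0.9]
 shift cm [ 4.33  0.45 -0.84]
 turn -0.001
```

```bash
M="python3 -m inch"; T="python3 -c 'from hp import *;tilt()'"
$M '[[[0,0,3,0,0.1],[0,0,-3,0,0.1],[0,0,3,0,0.1],[0,0,-3,0,0.1],[0,0,0,0,0.1],[0,0,0,0,0.1]]]' >/dev/null; eval $T
python3 -c "
from hp import *
go([.5375,-.068,.15],1.54)"
```

```text
tilt xy mrad [ 37.1 -42.6] q4 -0.037 sum 3.094 z 0.192
t26.0 pos [ 0.5292 -0.0633  0.1922] q [-0.31  0.45  1.74 -0.04  0.91 -1.83] yaw_y 1.542 w 0.0166 F [ 1.4 -0.3 -0. ]
 shift cm [ 4.26 -0.27  0.68]
 turn 0.002
```

```bash
python3 - <<'E'
from hp import *
i,im=snap('wrist')
print(proj(i,[(.5375,-.068,.048),(.539,-.028,.048)]), "bottom pred",proj(i,robot.get_obs()["position"]+[.0008,-.0004,-.044]))
c=im[150:300,180:380];cv2.imwrite("pics/w5.png",cv2.resize(c,(800,600),interpolation=cv2.INTER_CUBIC))
E
```

```text
[[285.9907821  194.84518892]
 [325.6316691  195.68591772]] bottom pred [[286.56428545 226.08551543]]
```

View pics/w5.png

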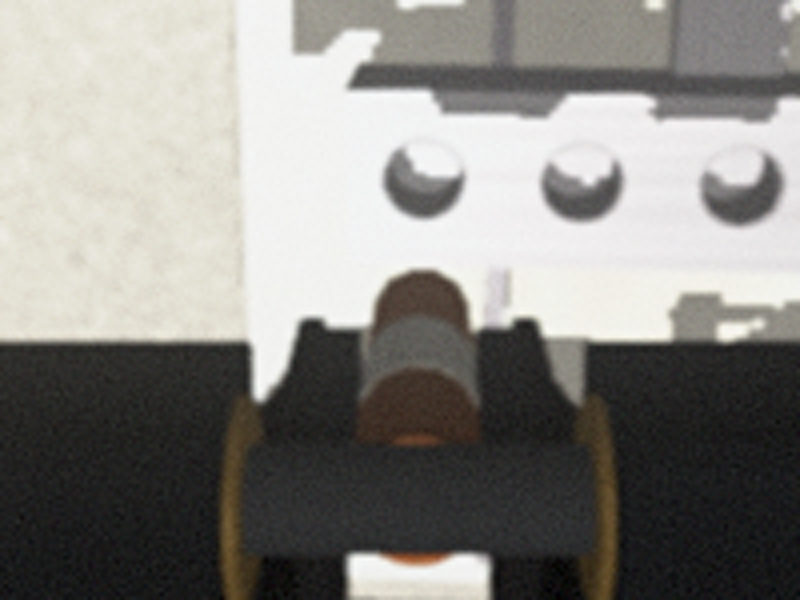

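```bash
M="python3 -m inch"; T="python3 -c 'from hp import *;tilt()'"
$M '[[[3,0,0.15,0,0.1],[3,0,0.15,0,0.1],[0,0,0,0,0.1],[0,0,0,0,0.1]]]' >/dev/null; eval $T
python3 -c "
from hp import *
go([.5355,-.0665,.11],1.54)"
```

```text
tilt xy mrad [ 68.  -52.3] q4 -0.041 sum 3.061 z 0.141
t26.4 pos [ 0.5517 -0.0708  0.141 ] q [-0.31  0.54  1.75 -0.04  0.77 -1.83] yaw_y 1.541 w 0.0171 F [-0.3 -0.5  0.7]
 shift cm [ 2.96  0.54 -1.85]
 turn 0.001
```

```bash
M="python3 -m inch"; cat > w.py <<'E'
import sys
from hp import *
for k in range(int(sys.argv[1]) if len(sys.argv)>1 else 2): camera("top"); print(np.round(robot.get_obs()["position"],4),end=" ")
tilt()
E
$M '[[[0,0.5,-1.8,0,0.1]]]' |grep posi;python3 w.py 3
$M '[[[0,0,0,0,0.1]]]' |grep posi;python3 w.py 1
python3 -c "
from hp import *
go([.5355,-.0665,.11],1.54)"
```

```text
position: [0.5406, -0.0677, 0.1419]
[ 0.5336 -0.065   0.1411] [ 0.5337 -0.065   0.141 ] [ 0.5349 -0.0654  0.1412] tilt xy mrad [ 70.5 -53.1] q4 -0.043 sum 3.059 z 0.141
position: [0.5364, -0.0658, 0.1427]
[ 0.5369 -0.066   0.143 ] tilt xy mrad [ 74.7 -54.4] q4 -0.042 sum 3.054 z 0.143
t26.7 pos [ 0.5369 -0.066   0.143 ] q [-0.31  0.52  1.79 -0.04  0.74 -1.83] yaw_y 1.541 w 0.0168 F [-0.4 -0.2 -0.5]
 shift cm [ 3.28  0.12 -0.39]
 turn 0.001
```

```bash
M="python3 -m inch"
$M '[[[0,0,3,0,0.1],[0,0,-3,0,0.1],[0,0,3,0,0.1],[0,0,-3,0,0.1]]]' >/dev/null; python3 w.py 3
python3 -c "
from hp import *
go([.5355,-.0665,.11],1.54)"
```

```text
[ 0.5234 -0.0612  0.14  ] [ 0.5265 -0.0619  0.1408] [ 0.5304 -0.0631  0.142 ] tilt xy mrad [ 44.7 -46. ] q4 -0.043 sum 3.085 z 0.142
t27.2 pos [ 0.5304 -0.0631  0.142 ] q [-0.31  0.52  1.78 -0.04  0.78 -1.82] yaw_y 1.542 w 0.0169 F [ 1.2 -0.6  0.3]
 shift cm [ 3.23 -0.18  0.38]
 turn 0.002
```

```bash
M="python3 -m inch"
$M '[[[3,-0.2,0.35,0,0.1]]]' >/dev/null; python3 w.py 3
python3 - <<'E'
from hp import *
go([.5352,-.0664,.093],1.54)
i,im=snap('wrist')
print(proj(i,[(.5375,-.068,.048)]),"bottom pred",proj(i,robot.get_obs()["position"]+[.0023,-.0016,-.044]))
c=im[150:300,180:380];cv2.imwrite("pics/w6.png",cv2.resize(c,(800,600),interpolation=cv2.INTER_CUBIC))
E
```

```text
[ 0.5381 -0.0679  0.11  ] [ 0.5364 -0.0672  0.1108] [ 0.5364 -0.067   0.1118] tilt xy mrad [ 44.5 -45.9] q4 -0.046 sum 3.086 z 0.112
t27.4 pos [ 0.5364 -0.067   0.1118] q [-0.31  0.58  1.79 -0.05  0.72 -1.82] yaw_y 1.542 w 0.0171 F [-0.3 -0.1 -0.3]
 shift cm [ 1.87  0.15 -0.2 ]
 turn 0.002
[[287.08180935 215.42719395]] bottom pred [[285.13578224 227.93705476]]
```

View pics/w6.png

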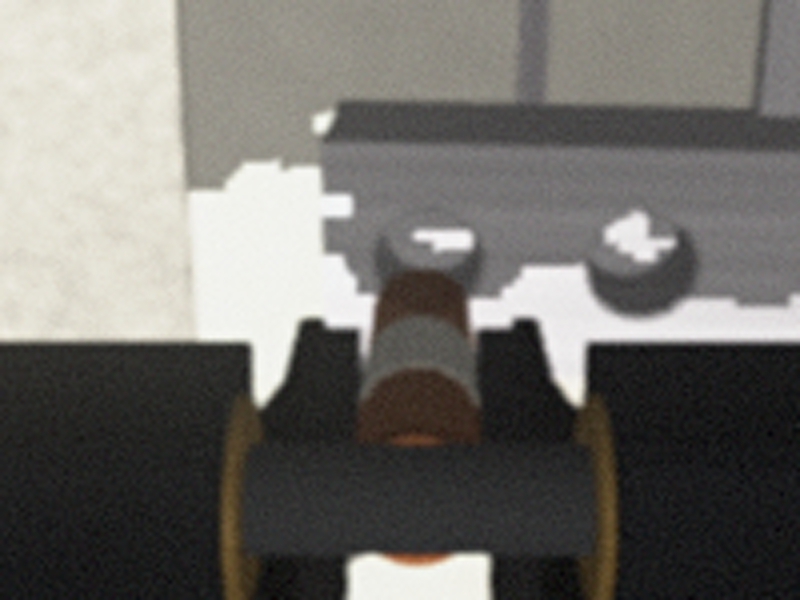

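```bash
M="python3 -m inch"
$M '[[[1.9,0.15,-0.2,0,0.1]]]' >/dev/null; python3 w.py 2
python3 - <<'E'
from hp import *
go([.5352,-.0664,.072],1.54)
E
```

```text
[ 0.5366 -0.0666  0.0929] [ 0.5355 -0.0663  0.0934] tilt xy mrad [ 44.9 -46. ] q4 -0.048 sum 3.085 z 0.093
t27.7 pos [ 0.5355 -0.0663  0.0934] q [-0.31  0.61  1.8  -0.05  0.67 -1.82] yaw_y 1.542 w 0.0166 F [-0.3  1.1  0.2]
 shift cm [ 2.13  0.08 -0.13]
 turn 0.002
```

```bash
M="python3 -m inch"
$M '[[[1.2,0.05,-0.08,0,0.1]]]' |grep force; python3 w.py 2
$M '[[[1.0,0.04,-0.05,0,0.1]]]' |grep force; python3 w.py 2
python3 - <<'E'
from hp import *
go([.5352,-.0664,.070],1.54)
E
```

```text
ft_force: [-0.3, 0.1, 0.4]
[ 0.5353 -0.0663  0.0811] [ 0.5351 -0.0662  0.0816] tilt xy mrad [ 43.9 -45.7] q4 -0.050 sum 3.086 z 0.082
ft_force: [0.8, 0.3, 0.2]
[ 0.5354 -0.0663  0.0713] [ 0.535  -0.0662  0.0714] tilt xy mrad [ 43.5 -45.6] q4 -0.051 sum 3.087 z 0.071
t28.0 pos [ 0.535  -0.0662  0.0714] q [-0.31  0.65  1.81 -0.05  0.62 -1.82] yaw_y 1.542 w 0.0162 F [ 0.5 -0.9  0.1]
 shift cm [ 0.15 -0.01  0.01]
 turn 0.002
```

```bash
M="python3 -m inch"
$M '[[[0,0,0,0,0.45],[0,0,0,0,0.45],[0,0,0,0,0.45]]]' >/dev/null
$M '[[[-3,0,0,0,0.45]]]' >/dev/null; python3 w.py 1
$M '[[[-4,0,0,0,0.45],[-4,0,0,0,0.45]]]' >/dev/null; python3 w.py 2
python3 - <<'E'
from hp import *
go([.462,-.307,.15],1.835)
i,im=snap('top')
m=vials(i,im);[print(v) for v in m]
cv2.imwrite("pics/t1.png",cv2.resize(im[150:330,200:440],(800,600),interpolation=cv2.INTER_CUBIC))
E
```

```text
[ 0.5355 -0.0651  0.1059] tilt xy mrad [ 48. -47.] q4 -0.047 sum 3.082 z 0.106
[ 0.5321 -0.0614  0.186 ] [ 0.5326 -0.0617  0.1842] tilt xy mrad [ 46.9 -46.6] q4 -0.039 sum 3.083 z 0.184
t28.7 pos [ 0.5326 -0.0617  0.1842] q [-0.31  0.46  1.74 -0.04  0.88 -1.83] yaw_y 1.542 w 0.0386 F [ 0.6  0.4 -0.4]
 shift cm [  4.22 -24.54  -6.57]
 turn -0.293
([507.0, 65.0], 60.5, 731, [0.9133, -0.5788, 0.071])
([520.0, 34.0], 39.0, 81, [0.9984, -0.6173, 0.071])
([274.0, 147.0], 3.2, 27, [0.6899, 0.0144, 0.071])
([226.0, 157.0], 5.4, 37, [0.6628, 0.1337, 0.071])
```

View pics/t1.png

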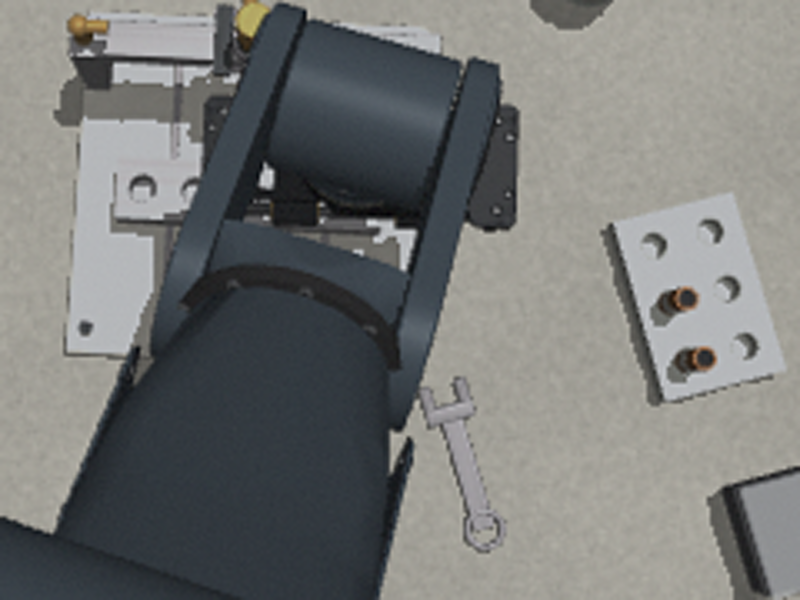

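```bash
M="python3 -m inch"
$M '[[[0,-3.6,-0.9,-0.04,0.45],[0,-3.6,-0.9,-0.05,0.45],[0,-3.6,-0.7,-0.05,0.45],[0,-3.6,-0.5,-0.05,0.45],[0,-3.6,-0.4,-0.05,0.45],[0,-3.6,0,-0.05,0.45]]]' >/dev/null; python3 w.py 2
$M '[[[0,0,3,0,0.45],[0,0,-3,0,0.45],[0,0,3,0,0.45],[0,0,-3,0,0.45]]]' >/dev/null; python3 w.py 2
python3 - <<'E'
from hp import *
go([.462,-.307,.11],1.835)
E
```

```text
[ 0.5166 -0.2824  0.1881] [ 0.516  -0.279   0.1878] tilt xy mrad [ 42.2 -43.1] q4 -0.008 sum 3.082 z 0.188
[ 0.5023 -0.2735  0.1771] [ 0.5033 -0.2733  0.1773] tilt xy mrad [  9.7 -23.4] q4 -0.015 sum 3.119 z 0.177
t29.8 pos [ 0.5033 -0.2733  0.1773] q [-0.69  0.52  1.64 -0.01  0.96 -2.52] yaw_y 1.843 w 0.0387 F [-0.   0.3  0. ]
 shift cm [ 6.77 -1.96 -4.9 ]
 turn 0.008
```

```bash
M="python3 -m inch"
$M '[[[3,-1.0,-2.4,0,0.45]]]' >/dev/null; python3 w.py 2
$M '[[[3,-1.0,-2.4,0,0.45]]]' >/dev/null; python3 w.py 3
python3 - <<'E'
from hp import *
i,im=snap('wrist')
[print(v) for v in vials(i,im)]
go([.462,-.307,.047],1.835)
E
```

```text
[ 0.4795 -0.2893  0.144 ] [ 0.4798 -0.2879  0.1447] tilt xy mrad [  1.5 -17. ] q4 -0.015 sum 3.129 z 0.145
[ 0.4568 -0.3038  0.1125] [ 0.4573 -0.3023  0.1136] [ 0.4592 -0.3026  0.1152] tilt xy mrad [ -2.1 -13. ] q4 -0.015 sum 3.134 z 0.115
([274.4, 166.7], 13.9, 347, [0.4205, -0.3207, 0.071])
([275.0, 230.3], 12.3, 255, [0.4633, -0.3089, 0.071])
([195.0, 271.0], 10.0, 47, [0.5091, -0.3565, 0.071])
([374.5, 276.5], 9.5, 43, [0.4781, -0.2307, 0.071])
([196.0, 290.5], 7.6, 34, [0.5245, -0.3528, 0.071])
t30.2 pos [ 0.4607 -0.3032  0.1164] q [-0.78  0.59  1.73 -0.01  0.81 -2.61] yaw_y 1.840 w 0.0394 F [ 0.  -0.   0.8]
 shift cm [ 6.95 -0.3   0.05]
 turn 0.005
```

```bash
M="python3 -m inch"
$M '[[[2.8,-0.45,0.1,0,0.45]]]' >/dev/null; python3 w.py 3
python3 -c "
from hp import *
go([.463,-.308,.050],1.835)"
```

```text
[ 0.4641 -0.3081  0.0862] [ 0.463  -0.3068  0.0871] [ 0.4632 -0.3069  0.0882] tilt xy mrad [ -0.3 -14. ] q4 -0.015 sum 3.132 z 0.088
t30.5 pos [ 0.4632 -0.3069  0.0882] q [-0.78  0.64  1.73 -0.01  0.76 -2.61] yaw_y 1.840 w 0.0392 F [0.9 0.2 0.4]
 shift cm [ 3.83 -0.05 -0.03]
 turn 0.005
```

```bash
M="python3 -m inch"
$M '[[[3.8,-0.05,0,0,0.45]]]' >/dev/null; python3 w.py 2
$M '[[[0,0,0,0,0.1],[0,0,0,0,0.1],[0,0,0,0,0.1],[0,0,0,0,0.1],[0,0,0,0,0.1]]]' 15|tail -2
python3 -c "
from hp import *
tilt();go([.463,-.308,.050],1.835)"
$M '[[[-3,0,0,0,0.1]]]' >/dev/null; python3 w.py 2
$M '[[[-3.5,0,0,0,0.1],[-3.5,0,0,0,0.1]]]' >/dev/null; python3 w.py 2
python3 -c "
from hp import *
go([.535,.0115,.17],1.54)"
```

```text
[ 0.4633 -0.3069  0.0453] [ 0.4617 -0.3053  0.047 ] tilt xy mrad [-6.6 -7.5] q4 -0.016 sum 3.141 z 0.047
ft_force: [0.0, -0.9, 0.4]
grip_width: 0.0166
tilt xy mrad [  0.1 -14.1] q4 -0.016 sum 3.132 z 0.055
t31.1 pos [ 0.4647 -0.3061  0.0553] q [-0.78  0.7   1.74 -0.02  0.69 -2.61] yaw_y 1.842 w 0.0166 F [ 0.  -0.9  0.4]
 shift cm [ 0.53 -0.13 -0.21]
 turn 0.007
[ 0.4666 -0.3073  0.0905] [ 0.4671 -0.3079  0.0896] tilt xy mrad [  6.8 -20.6] q4 -0.015 sum 3.122 z 0.090
[ 0.466  -0.3058  0.1616] [ 0.4663 -0.3062  0.1598] tilt xy mrad [  5.2 -18.9] q4 -0.013 sum 3.125 z 0.160
t31.5 pos [ 0.4663 -0.3062  0.1598] q [-0.78  0.53  1.68 -0.01  0.91 -2.61] yaw_y 1.842 w 0.0163 F [ 0.4  0.4 -0.2]
 shift cm [-1.58 28.74 15.13]
 turn 0.302
```

```bash
M="python3 -m inch"
$M '[[[-1.5,2.5,1.0,0,0.1],[-1,3.5,1.7,0,0.1],[0,3.5,1.8,0,0.1],[0,3.5,1.8,0,0.1],[0,3.5,1.8,0,0.1],[0,3.5,1.8,0,0.1],[0,3.5,1.8,0,0.1],[0,2,1,0,0.1]]]' >/dev/null; python3 w.py 2
$M '[[[0,0,0,0.1,0.1],[0,0,0,0.1,0.1],[0,0,0,0.1,0.1]]]' >/dev/null; python3 w.py 2
python3 -c "
from hp import *
go([.537,.0115,.15],1.54)"
```

```text
[ 0.5237 -0.0209  0.1822] [ 0.5235 -0.0235  0.1821] tilt xy mrad [ 17.  -28.7] q4 -0.030 sum 3.118 z 0.182
[ 0.5224 -0.023   0.1816] [ 0.5225 -0.0232  0.1816] tilt xy mrad [ 16.5 -29.8] q4 -0.032 sum 3.119 z 0.182
t32.6 pos [ 0.5225 -0.0232  0.1816] q [-0.24  0.46  1.75 -0.03  0.91 -1.75] yaw_y 1.527 w 0.0165 F [-0.2 -0.2 -0.2]
 shift cm [3.08 3.62 1.25]
 turn -0.013
```

```bash
M="python3 -m inch"
$M '[[[0,3.6,1.4,-0.01,0.1]]]' >/dev/null; python3 w.py 2
$M '[[[3.3,0,0,0,0.1]]]' >/dev/null; python3 w.py 2
python3 - <<'E'
from hp import *
i,im=snap('wrist')
p=robot.get_obs()["position"];go([.5385,.0125,.098],1.54)
def s(a):return np.round((a-[180,150])*4)
print("hole crop",s(proj(i,[(.5405,.012,.048)])),"bottom pred crop",s(proj(i,p+[-.0013,-.0008,-.049])))
c=im[150:300,180:380];cv2.imwrite("pics/w7.png",cv2.resize(c,(800,600),interpolation=cv2.INTER_CUBIC))
E
```

```text
[0.5404 0.0154 0.181 ] [0.5395 0.0139 0.1809] tilt xy mrad [ 18.8 -28.6] q4 -0.031 sum 3.118 z 0.181
[0.5392 0.0129 0.144 ] [0.5372 0.0129 0.1448] tilt xy mrad [ 10.9 -27.5] q4 -0.034 sum 3.127 z 0.145
t33.0 pos [0.5379 0.0127 0.1462] q [-0.17  0.53  1.74 -0.03  0.85 -1.69] yaw_y 1.543 w 0.0164 F [-0.1  0.7  0. ]
 shift cm [ 4.82  0.12 -0.01]
 turn 0.003
hole crop [[426. 231.]] bottom pred crop [[419. 294.]]
```

View pics/w7.png

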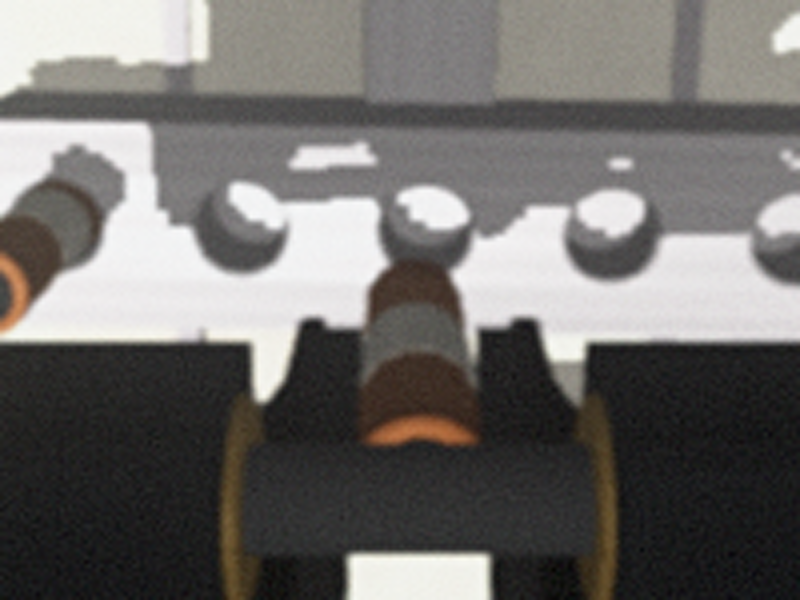

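```bash
python3 -c "
from hp import *
go([.5403,.0138,.11],1.54)"; M="python3 -m inch"
$M '[[[3.6,0.25,0.2,0,0.1]]]' |grep force; python3 w.py 3
python3 -c "
from hp import *
go([.5403,.0138,.098],1.54)"
```

```text
t33.0 pos [0.5379 0.0127 0.1462] q [-0.17  0.53  1.74 -0.03  0.85 -1.69] yaw_y 1.543 w 0.0164 F [-0.1  0.7  0. ]
 shift cm [3.62 0.22 0.18]
 turn 0.003
ft_force: [0.7, 0.1, -0.1]
[0.5392 0.0136 0.1052] [0.5373 0.0139 0.1068] [0.5384 0.0138 0.1089] tilt xy mrad [  6.4 -27. ] q4 -0.037 sum 3.131 z 0.109
t33.3 pos [0.5384 0.0138 0.1089] q [-0.17  0.59  1.76 -0.04  0.77 -1.68] yaw_y 1.543 w 0.0169 F [ 0.4 -0.6  0.3]
 shift cm [1.09 0.03 0.18]
 turn 0.003
```

```bash
M="python3 -m inch"
$M '[[[1.2,0.03,0.1,0,0.1]]]' |grep force; python3 w.py 3
python3 -c "
from hp import *
go([.5403,.0138,.09],1.54)"
```

```text
ft_force: [0.5, -0.0, 0.5]
[0.5398 0.0132 0.0968] [0.5394 0.0133 0.0973] [0.5396 0.0134 0.0978] tilt xy mrad [  7.3 -27.2] q4 -0.038 sum 3.130 z 0.098
t33.5 pos [0.5396 0.0134 0.0978] q [-0.17  0.61  1.77 -0.04  0.75 -1.68] yaw_y 1.543 w 0.0165 F [-0.5  0.2  0. ]
 shift cm [0.78 0.06 0.06]
 turn 0.003
```

```bash
M="python3 -m inch"
$M '[[[0.8,0.05,0.06,0,0.1]]]' |grep force; python3 w.py 1
$M '[[[0.9,0.03,0.03,0,0.1]]]' |grep force; python3 w.py 2
python3 -c "
from hp import *
go([.5403,.0138,.0755],1.54)"
```

```text
ft_force: [0.2, 0.4, -0.4]
[0.5409 0.0135 0.0901] tilt xy mrad [  9.2 -27.5] q4 -0.038 sum 3.128 z 0.090
ft_force: [-1.4, -0.3, 0.3]
[0.541  0.0136 0.0802] [0.5406 0.0137 0.0803] tilt xy mrad [  7.7 -27.3] q4 -0.039 sum 3.130 z 0.080
t33.8 pos [0.5406 0.0137 0.0803] q [-0.17  0.65  1.77 -0.04  0.71 -1.68] yaw_y 1.543 w 0.0166 F [-1.2  0.2  1. ]
 shift cm [ 0.48  0.02 -0.04]
 turn 0.003
```

```bash
M="python3 -m inch"
$M '[[[0.4,0,0,0,0.1]]]' |grep force; python3 w.py 1
$M '[[[0,0,0,0,0.45],[0,0,0,0,0.45],[0,0,0,0,0.45]]]' >/dev/null
$M '[[[-2,0,0,0,0.45],[-4,0,0,0,0.45],[-4,0,0,0,0.45]]]' >/dev/null; python3 w.py 2
$M '[[[0,-3.7,-1.2,0,0.45],[0,-3.7,-1.2,0,0.45],[0,-3.7,-1.2,0,0.45],[0,-3.7,-1.2,0,0.45],[0,-3.7,-1.2,0,0.45],[0,-3.7,-1.2,0,0.45],[0,-3.7,-1.2,0,0.45],[0,-2,-1,0,0.45]]]' >/dev/null; python3 w.py 2
$M '[[[0,0,0,-0.1,0.45],[0,0,0,-0.1,0.45],[0,0,0,-0.1,0.45]]]' >/dev/null; python3 w.py 2
python3 - <<'E'
from hp import *
go([.4195,-.3195,.10],1.835)
i,im=snap('wrist','w8')
[print(v) for v in vials(i,im)]
i,im=snap('top');[print(v) for v in vials(i,im)]
cv2.imwrite("pics/t2.png",im)
E
```

```text
ft_force: [-0.0, -0.8, -0.2]
[0.5404 0.0136 0.0756] tilt xy mrad [  7.1 -27.2] q4 -0.040 sum 3.130 z 0.076
[0.5391 0.0165 0.1775] [0.5396 0.0163 0.1753] tilt xy mrad [  3.1 -26.5] q4 -0.032 sum 3.135 z 0.175
[ 0.4386 -0.2685  0.1832] [ 0.4393 -0.2657  0.1831] tilt xy mrad [ 14.8 -28.1] q4 -0.013 sum 3.112 z 0.183
[ 0.4378 -0.2647  0.1815] [ 0.4379 -0.2646  0.1815] tilt xy mrad [ 12.8 -24.7] q4 -0.012 sum 3.115 z 0.182
t35.7 pos [ 0.4379 -0.2646  0.1815] q [-0.76  0.44  1.79 -0.01  0.89 -2.61] yaw_y 1.857 w 0.0394 F [-0.2  0.1  0.2]
 shift cm [ 8.26 -4.52 -3.36]
 turn 0.022
([260.5, 189.7], 9.8, 167, [0.4354, -0.2909, 0.071])
([195.5, 285.0], 13.1, 53, [0.5476, -0.3271, 0.071])
([507.0, 65.0], 60.5, 729, [0.9133, -0.5788, 0.071])
([520.0, 34.0], 39.0, 82, [0.9984, -0.6173, 0.071])
([225.6, 157.5], 5.6, 51, [0.6615, 0.1347, 0.071])
([307.1, 207.2], 3.4, 26, [0.5389, -0.069, 0.071])
```

View pics/w8.png

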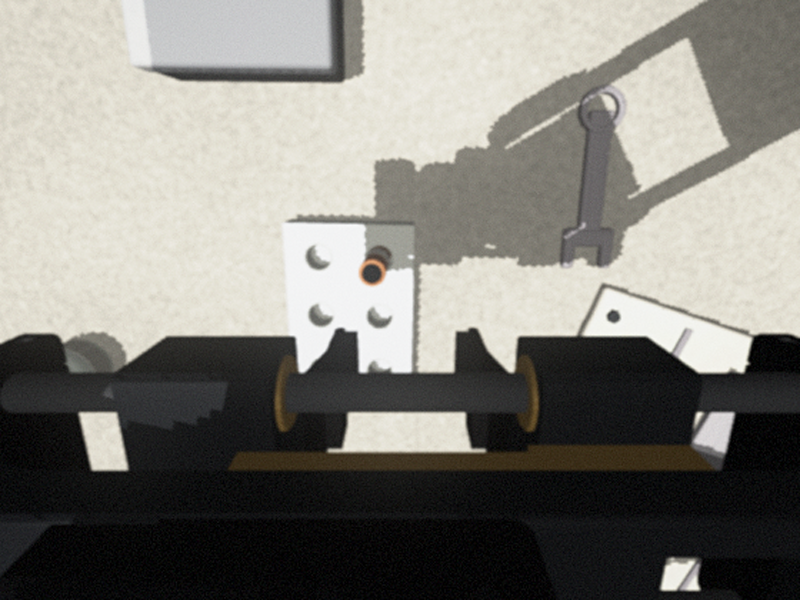

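```bash
M="python3 -m inch"
$M '[[[3.5,-2.4,-1.0,0.02,0.45]]]' >/dev/null; python3 w.py 2
$M '[[[3,0,0,0,0.45]]]' >/dev/null; python3 w.py 3
python3 - <<'E'
from hp import *
i,im=snap('wrist')
[print(v) for v in vials(i,im)]
go([.4354,-.2909,.05],1.835)
p=ray(i,[[265,181]],.024)
im2=im[100:260,160:380];cv2.imwrite("pics/w9.png",cv2.resize(im2,(800,582),interpolation=cv2.INTER_CUBIC))
E
```

```text
[ 0.4357 -0.293   0.1433] [ 0.4348 -0.291   0.1445] tilt xy mrad [  8.5 -21.2] q4 -0.012 sum 3.121 z 0.145
[ 0.4337 -0.2903  0.1094] [ 0.4329 -0.2891  0.1111] [ 0.4337 -0.2897  0.113 ] tilt xy mrad [  4.2 -16.5] q4 -0.013 sum 3.127 z 0.113
([282.2, 229.7], 12.7, 262, [0.4355, -0.2916, 0.071])
([372.0, 284.0], 16.1, 79, [0.4586, -0.2188, 0.071])
([196.0, 284.5], 9.5, 45, [0.4931, -0.3411, 0.071])
t36.2 pos [ 0.4347 -0.2906  0.1146] q [-0.8   0.57  1.81 -0.01  0.75 -2.62] yaw_y 1.832 w 0.0391 F [-0.5  0.1  0.5]
 shift cm [6.46 0.09 0.05]
 turn -0.003
```

View pics/w9.png

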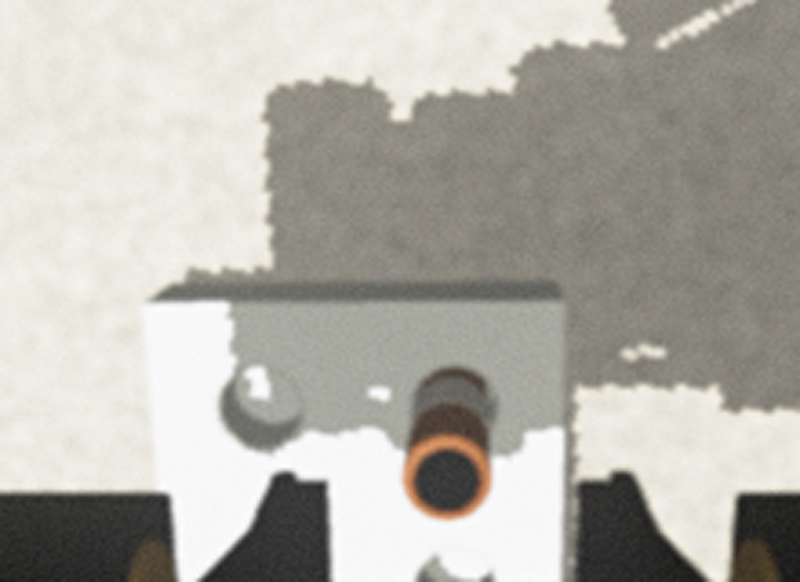

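```bash
M="python3 -m inch"
$M '[[[3.3,0.05,0.05,0,0.45]]]' >/dev/null; python3 w.py 2
$M '[[[3,0,0,0,0.45]]]' >/dev/null; python3 w.py 3
python3 -c "
from hp import *
go([.4355,-.2914,.050],1.835)"
```

```text
[ 0.4353 -0.2901  0.0794] [ 0.4342 -0.289   0.0806] tilt xy mrad [  3.7 -16. ] q4 -0.014 sum 3.128 z 0.081
[ 0.4339 -0.2887  0.0487] [ 0.4332 -0.288   0.05  ] [ 0.4338 -0.2886  0.0513] tilt xy mrad [  2.1 -14.4] q4 -0.015 sum 3.130 z 0.051
t36.7 pos [ 0.4338 -0.2886  0.0513] q [-0.8   0.68  1.84 -0.01  0.61 -2.62] yaw_y 1.832 w 0.0391 F [-0.9 -0.   0.4]
 shift cm [ 0.13 -0.31  0.09]
 turn -0.003
```

```bash
M="python3 -m inch"
$M '[[[0.3,-0.25,0.1,0,0.45],[0,0,0,0,0.1],[0,0,0,0,0.1],[0,0,0,0,0.1],[0,0,0,0,0.1],[0,0,0,0,0.1]]]' 15|tail -2
python3 -c "
from hp import *
tilt();go([.4355,-.2914,.050],1.835)"
$M '[[[-2.5,0,0,0,0.1],[-3.5,0,0,0,0.1],[-3.5,0,0,0,0.1],[-2,0,0,0,0.1]]]' >/dev/null; python3 w.py 2
python3 -c "
from hp import *
go([.544,.093,.17],1.54)"
```

```text
ft_force: [0.1, 0.5, -1.3]
grip_width: 0.0166
tilt xy mrad [ 11.1 -23.3] q4 -0.014 sum 3.117 z 0.058
t37.2 pos [ 0.4386 -0.2933  0.0578] q [-0.8   0.67  1.83 -0.01  0.62 -2.62] yaw_y 1.832 w 0.0166 F [ 0.1  0.5 -1.3]
 shift cm [ 0.78  0.28 -0.26]
 turn -0.003
[ 0.4362 -0.2895  0.1752] [ 0.4359 -0.2894  0.1732] tilt xy mrad [  5.9 -17.8] q4 -0.011 sum 3.125 z 0.173
t37.6 pos [ 0.4359 -0.2894  0.1732] q [-0.8   0.47  1.76 -0.01  0.89 -2.62] yaw_y 1.832 w 0.0165 F [ 0.1 -1.  -0.2]
 shift cm [-0.3  34.16 20.31]
 turn 0.292
```

```bash
M="python3 -m inch"
$M '[[[-1,2.5,1.5,0,0.1],[0,3.35,2,0,0.1],[0,3.35,2,0,0.1],[0,3.35,2,0,0.1],[0,3.35,2,0,0.1],[0,3.35,2,0,0.1],[0,3.35,2,0,0.1],[0,3.35,2,0,0.1]]]' >/dev/null; python3 w.py 1
$M '[[[0,2,1,0.1,0.1],[0,0,0,0.1,0.1],[0,0,0,0.09,0.1]]]' >/dev/null; python3 w.py 2
python3 -c "
from hp import *
go([.5425,.093,.148],1.54)"
```

```text
[0.5223 0.0096 0.1738] tilt xy mrad [  7.  -18.8] q4 -0.022 sum 3.131 z 0.174
[0.5256 0.038  0.1699] [0.5256 0.0372 0.1701] tilt xy mrad [  2.  -17.6] q4 -0.022 sum 3.137 z 0.170
t38.7 pos [0.5256 0.0372 0.1701] q [-0.13  0.49  1.74 -0.02  0.91 -1.65] yaw_y 1.531 w 0.0161 F [ 1.1  0.1 -1. ]
 shift cm [2.11 5.68 1.46]
 turn -0.009
```

```bash
M="python3 -m inch"
$M '[[[0,2.9,0.7,-0.01,0.1],[0,2.9,0.7,0,0.1]]]' >/dev/null; python3 w.py 2
$M '[[[2.2,-0.1,0,0,0.1]]]' >/dev/null; python3 w.py 2
python3 - <<'E'
from hp import *
i,im=snap('wrist')
p=robot.get_obs()["position"];go([.543,.0925,.11],1.54)
def s(a):return np.round((a-[180,150])*4)
print("hole crop",s(proj(i,[(.5430,.0912,.048)])),"bottom pred crop",s(proj(i,p+[-.003,.000,-.052])))
c=im[150:300,180:380];cv2.imwrite("pics/w10.png",cv2.resize(c,(800,600),interpolation=cv2.INTER_CUBIC))
E
```

```text
[0.5419 0.0952 0.1677] [0.5413 0.0933 0.1677] tilt xy mrad [ -0.3 -18.8] q4 -0.023 sum 3.142 z 0.168
[0.5401 0.0914 0.1426] [0.5388 0.0911 0.1432] tilt xy mrad [ -6.8 -19.1] q4 -0.025 sum 3.148 z 0.143
t39.2 pos [0.5394 0.091  0.1443] q [-0.03  0.55  1.71 -0.02  0.89 -1.56] yaw_y 1.546 w 0.0169 F [-1.   0.6 -0.4]
 shift cm [3.42 0.23 0.37]
 turn 0.006
hole crop [[427. 245.]] bottom pred crop [[423. 283.]]
```

View pics/w10.png

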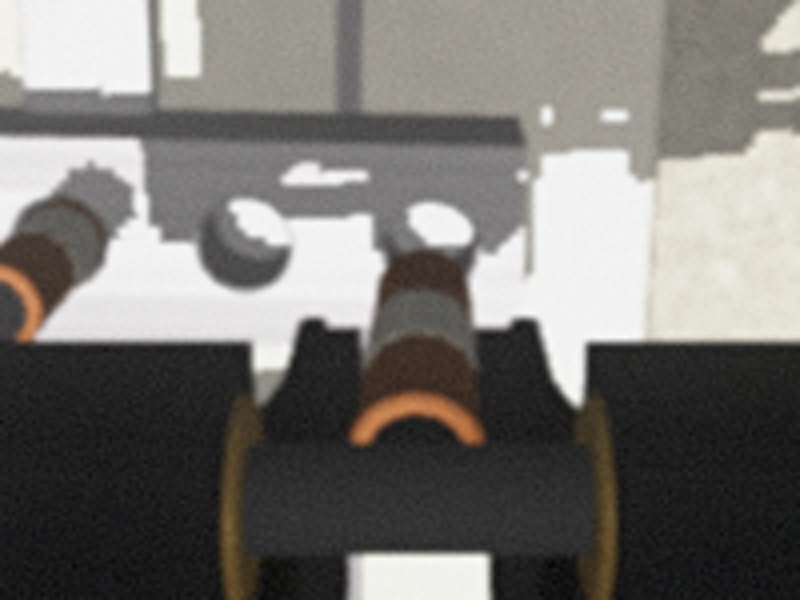

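```bash
M="python3 -m inch"
$M '[[[2.5,0.1,0.5,0,0.1]]]' |grep force; python3 w.py 3
python3 -c "
from hp import *
go([.5443,.0912,.10],1.54)"
```

```text
ft_force: [1.2, -1.0, -0.7]
[0.544  0.0902 0.1165] [0.5427 0.0904 0.1173] [0.5431 0.0905 0.1185] tilt xy mrad [ -9.1 -19.2] q4 -0.026 sum 3.150 z 0.119
t39.4 pos [0.5431 0.0905 0.1185] q [-0.03  0.6   1.71 -0.03  0.84 -1.55] yaw_y 1.545 w 0.0163 F [-0.5  0.   0.7]
 shift cm [1.85 0.11 0.13]
 turn 0.005
```

```bash
M="python3 -m inch"
$M '[[[1.7,0.1,0.1,0,0.1]]]' |grep force; python3 w.py 3
python3 -c "
from hp import *
go([.5443,.0912,.092],1.54)"
```

```text
ft_force: [1.0, 1.0, -0.3]
[0.5437 0.0905 0.1006] [0.543  0.0906 0.1012] [0.5434 0.0908 0.1019] tilt xy mrad [-10.5 -19.2] q4 -0.027 sum 3.152 z 0.102
t39.6 pos [0.5434 0.0908 0.1019] q [-0.03  0.62  1.72 -0.03  0.81 -1.55] yaw_y 1.545 w 0.0165 F [ 1.3  0.  -0.2]
 shift cm [0.99 0.07 0.09]
 turn 0.005
```

```bash
M="python3 -m inch"
$M '[[[0.9,0.06,0.09,0,0.1]]]' |grep force; python3 w.py 1
$M '[[[0.8,0.04,0.02,0,0.1]]]' |grep force; python3 w.py 1
$M '[[[0.5,0.0,0.0,0,0.1]]]' |grep force; python3 w.py 1
python3 -c "
from hp import *
go([.5443,.0912,.0785],1.54)"
```

```text
ft_force: [0.2, -0.5, 0.2]
[0.5446 0.091  0.0929] tilt xy mrad [ -9.5 -19.2] q4 -0.027 sum 3.151 z 0.093
ft_force: [0.8, 0.0, 0.3]
[0.5447 0.0912 0.0842] tilt xy mrad [ -9.6 -19.3] q4 -0.028 sum 3.151 z 0.084
ft_force: [-0.4, 0.1, 0.2]
[0.5442 0.0911 0.0782] tilt xy mrad [-10.7 -19.2] q4 -0.028 sum 3.152 z 0.078
t40.0 pos [0.5442 0.0911 0.0782] q [-0.03  0.66  1.73 -0.03  0.76 -1.55] yaw_y 1.545 w 0.0170 F [-0.1  0.  -0.7]
 shift cm [-0.03  0.01  0.01]
 turn 0.005
```

```bash
M="python3 -m inch"
$M '[[[0,0,0,0,0.45],[0,0,0,0,0.45],[0,0,0,0,0.45]]]' >/dev/null
$M '[[[-2,0,0,0,0.45],[-4,0,0,0,0.45],[-4,0,0,0,0.45],[-2,0,0,0,0.45]]]' >/dev/null; python3 w.py 2
$M '[[[0,-1.9,-3.1,0,0.0],[0,-1.9,-3.1,0,0.0],[0,-1.9,-3.1,0,0.0],[0,-1.9,-3.1,0,0.0]]]' >/dev/null; python3 w.py 2
python3 - <<'E'
from hp import *
go([.42,.0148,.05],1.54)
i,im=snap('wrist','w11')
print((proj(i,[(.4555,.0148,.069),(.5375,-.068,.091),(.5405,.012,.091),(.543,.091,.091)])/.7).round())
E
```

```text
[0.5433 0.0935 0.1988] [0.5427 0.0934 0.1965] tilt xy mrad [-23.3 -18.9] q4 -0.022 sum 3.165 z 0.196
[0.4111 0.0201 0.198 ] [0.4147 0.0209 0.1983] tilt xy mrad [-20.9 -17.4] q4 -0.028 sum 3.159 z 0.198
t41.1 pos [0.4147 0.0209 0.1983] q [-0.2   0.31  1.96 -0.03  0.88 -1.73] yaw_y 1.548 w 0.0125 F [-0.2  0.6 -0.6]
 shift cm [14.83 -0.33  0.85]
 turn 0.008
[[402. 340.]
 [286. 463.]
 [400. 466.]
 [514. 469.]]
```

View pics/w11.png

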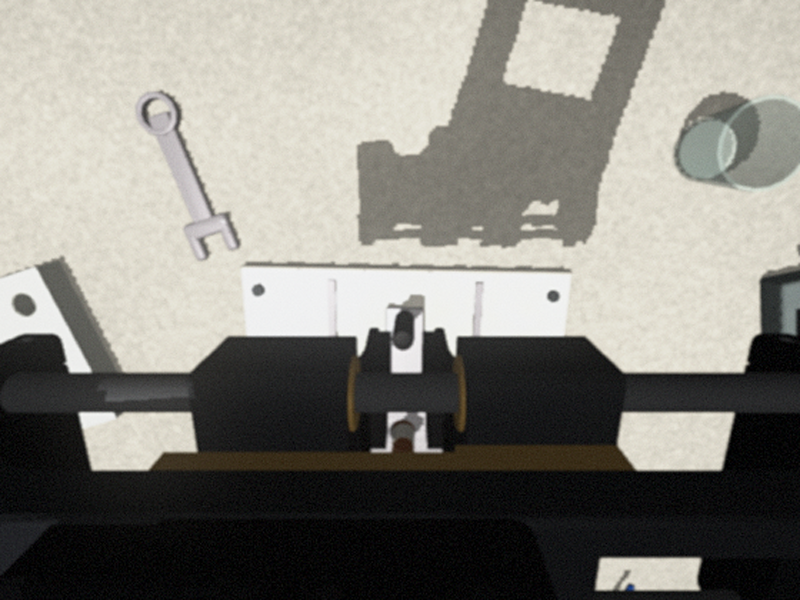

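```bash
M="python3 -m inch"
$M '[[[3.7,-0.1,0.15,0,0.0],[3.7,-0.1,0.15,0,0.0],[3.7,0,0.1,0,0.0],[2.5,0,0,0,0.0]]]' >/dev/null; python3 w.py 2
python3 -c "
from hp import *
go([.425,.0148,.05],1.54)"
```

```text
[0.4334 0.0147 0.0605] [0.433  0.0149 0.0627] tilt xy mrad [  7.1 -21.6] q4 -0.043 sum 3.130 z 0.063
t41.6 pos [0.433  0.0149 0.0627] q [-0.21  0.61  2.05 -0.04  0.47 -1.72] yaw_y 1.547 w 0.0000 F [-1.   0.5 -0.1]
 shift cm [ 1.26 -0.   -0.81]
 turn 0.007
```

```bash
M="python3 -m inch"
$M '[[[0.9,0,-0.3,0,0.0]]]' >/dev/null; python3 w.py 1
$M '[[[0.1,0,2,0,0],[0.1,0,2,0,0],[0.1,0,2,0,0],[0,0,2,0,0]]]' |grep force; python3 w.py 1
python3 -c "
from hp import *
go([.548,.0115,.05],1.54)"
```

```text
[0.4302 0.0151 0.0522] tilt xy mrad [  5.  -21.1] q4 -0.046 sum 3.133 z 0.052
ft_force: [-1.4, -1.9, -2.0]
[0.5089 0.0143 0.0525] tilt xy mrad [ -6. -21.] q4 -0.038 sum 3.144 z 0.052
t42.1 pos [0.5089 0.0143 0.0525] q [-0.18  0.68  1.86 -0.04  0.61 -1.7 ] yaw_y 1.551 w 0.0004 F [ 4.5 -0.5 -0.2]
 shift cm [ 0.23 -0.19  3.91]
 turn 0.011
```

```bash
M="python3 -m inch"
$M '[[[0.1,-0.15,1.5,0,0]]]' |grep force; python3 w.py 1
$M '[[[0.1,0,1.5,0,0]]]' |grep force; python3 w.py 1
$M '[[[0,0,0.8,0,0]]]' |grep force; python3 w.py 2
python3 -c "
from hp import *
go([.548,.0115,.05],1.54)"
```

```text
ft_force: [-5.1, -1.1, -2.4]
[0.5282 0.0122 0.0531] tilt xy mrad [  0.1 -21.9] q4 -0.036 sum 3.138 z 0.053
ft_force: [-38.3, -9.4, 26.5]
[0.5336 0.0128 0.0526] tilt xy mrad [-24.5 -20.6] q4 -0.039 sum 3.163 z 0.053
ft_force: [-10.2, -6.9, 1.6]
[0.5333 0.0128 0.0527] [0.5333 0.0129 0.0527] tilt xy mrad [-41.7 -20.6] q4 -0.042 sum 3.180 z 0.053
t42.6 pos [0.5333 0.0129 0.0527] q [-0.17  0.7   1.77 -0.04  0.71 -1.69] yaw_y 1.556 w 0.0008 F [-12.9  -5.3   6.1]
 shift cm [ 0.21 -0.11  1.48]
 turn 0.016
```

```bash
M="python3 -m inch"
$M '[[[0,0,-2,0,0],[0,0,-3,0,0],[0,0,-3,0,0]]]' >/dev/null; python3 w.py 1
$M '[[[-3,0,0,0,0],[-3,0,0,0,0.3],[-4,0,0,0,0.6],[-2,0,0,0,0.6]]]' >/dev/null; python3 w.py 2
python3 - <<'E'
from hp import *
i,im=snap('top','t3');go(None)
e=np.array([.5405,.012]);d=np.array([1,-.03])
for s in(.08,.095,.11):print(s,proj(i,[tuple(e+d*s-d*.085)+(.069,)])/.7,proj(i,[tuple(e+d*s+np.array([.03*.1,.1]))+(.048,)])/.7)
i,im=snap('wrist');cv2.imwrite("pics/w12.png",im)
for s in(.08,.095,.11):print(s,proj(i,[tuple(e+d*s-d*.085)+(.069,)]))
g=cv2.cvtColor(im,cv2.COLOR_BGR2GRAY)
E
```

```text
[0.4467 0.0152 0.059 ] tilt xy mrad [-43.7 -20.5] q4 -0.053 sum 3.181 z 0.059
[0.4441 0.0199 0.1828] [0.4438 0.0199 0.1807] tilt xy mrad [-57.  -16.9] q4 -0.035 sum 3.195 z 0.181
t43.4 pos [0.4426 0.02   0.1789] q [-0.19  0.4   1.89 -0.03  0.91 -1.72] yaw_y 1.557 w 0.0246 F [-0.3 -0.  -0.5]
0.08 [[391.45491152 297.57218831]] [[337.2065297  249.26695034]]
0.095 [[391.8405687  288.95050476]] [[337.68095005 240.97994576]]
0.11 [[392.22476861 280.36140001]] [[338.15362872 232.72336406]]
0.08 [[279.58595984 301.62345934]]
0.095 [[279.37232887 315.52712642]]
0.11 [[279.16314594 329.14130313]]
```

View pics/t3.png

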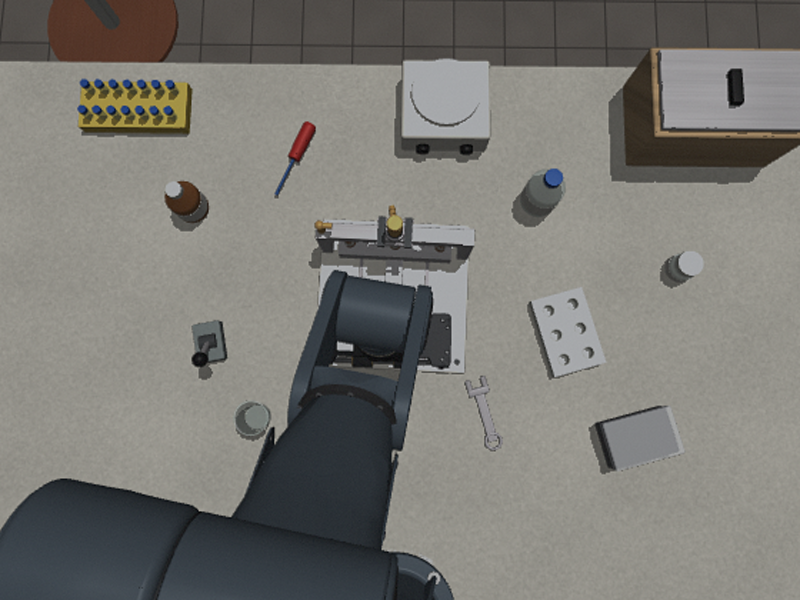

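```bash
python3 - <<'E'
from hp import *
im=cv2.imread("pics/t3.png");im=cv2.resize(im,(560,420),interpolation=cv2.INTER_AREA);g=cv2.cvtColor(im,cv2.COLOR_BGR2GRAY)
i=camera_info("top")
for x in(250,290,300):print(x,list(zip(range(160,190),g[160:190,x].tolist())))
for s in(.10,.105,.11):
    e=np.array([.5405+s-.023,.012-.03*s]);print(s,[np.round(proj(i,[(e[0]+.03*y,e[1]+y,z)])[0],1).tolist() for y in(.06,-.04) for z in(.048,.014)])
im=cv2.imread("pics/w12.png");g=cv2.cvtColor(im,cv2.COLOR_BGR2GRAY);g0=cv2.cvtColor(im,cv2.COLOR_BGR2GRAY)
for x in(272,280,288):print(x,list(zip(range(295,350,3),g[295:350:3,x].tolist())))
cv2.imwrite("pics/wt.png",np.hstack([cv2.resize(cv2.imread("pics/t3.png")[200:300,300:480],(540,300),interpolation=cv2.INTER_CUBIC)]))
E
```

```text
250 [(160, 164), (161, 163), (162, 165), (163, 167), (164, 167), (165, 170), (166, 156), (167, 81), (168, 46), (169, 62), (170, 85), (171, 86), (172, 85), (173, 85), (174, 84), (175, 86), (176, 85), (177, 85), (178, 73), (179, 49), (180, 60), (181, 91), (182, 103), (183, 104), (184, 102), (185, 101), (186, 116), (187, 162), (188, 168), (189, 166)]
290 [(160, 171), (161, 172), (162, 170), (163, 170), (164, 170), (165, 171), (166, 170), (167, 172), (168, 157), (169, 75), (170, 44), (171, 89), (172, 169), (173, 179), (174, 155), (175, 77), (176, 79), (177, 84), (178, 84), (179, 83), (180, 73), (181, 51), (182, 58), (183, 86), (184, 96), (185, 97), (186, 95), (187, 94), (188, 110), (189, 168)]
300 [(160, 164), (161, 168), (162, 168), (163, 168), (164, 168), (165, 168), (166, 169), (167, 170), (168, 172), (169, 144), (170, 49), (171, 49), (172, 75), (173, 84), (174, 85), (175, 86), (176, 85), (177, 83), (178, 84), (179, 84), (180, 81), (181, 57), (182, 49), (183, 59), (184, 83), (185, 85), (186, 87), (187, 87), (188, 92), (189, 128)]
0.1 [[252.1, 176.3], [252.8, 179.0], [291.6, 178.0], [291.3, 180.6]]
0.105 [[252.2, 174.4], [252.9, 177.1], [291.7, 176.0], [291.4, 178.7]]
0.11 [[252.3, 172.4], [253.0, 175.2], [291.8, 174.1], [291.4, 176.8]]
272 [(295, 215), (298, 201), (301, 192), (304, 157), (307, 121), (310, 110), (313, 91), (316, 60), (319, 51), (322, 53), (325, 53), (328, 44), (331, 12), (334, 22), (337, 17), (340, 19), (343, 23), (346, 16), (349, 20)]
280 [(295, 32), (298, 31), (301, 25), (304, 31), (307, 21), (310, 51), (313, 47), (316, 48), (319, 51), (322, 45), (325, 51), (328, 45), (331, 18), (334, 20), (337, 15), (340, 18), (343, 25), (346, 17), (349, 12)]
288 [(295, 218), (298, 222), (301, 214), (304, 219), (307, 214), (310, 216), (313, 219), (316, 147), (319, 51), (322, 52), (325, 49), (328, 43), (331, 19), (334, 21), (337, 23), (340, 23), (343, 18), (346, 20), (349, 18)]
```

```bash
python3 - <<'E'
from hp import *
i=camera_info("top")
P=[]
for f,cols,r in(("top0",(250,262,290,300),(205,228)),("t3",(250,290,300),(172,186))):
    im=cv2.imread(f"pics/{f}.png");g=cv2.cvtColor(cv2.resize(im,(560,420),interpolation=cv2.INTER_AREA),cv2.COLOR_BGR2GRAY)
    for x in cols:
        a=g[r[0]:r[1],x].astype(int);k=int(np.argmin(a))+r[0]
        w=(90-g[k-2:k+3,x].astype(float)).clip(0);yc=(w*np.arange(k-2,k+3)).sum()/w.sum()
        print(f,x,round(yc,2),ray(i,[[x,yc]],.04)[0][:2].round(4), a.tolist() if f=="top0" and x<255 else "")
E
```

```text
top0 250 217.44 [0.5156 0.0724] [145, 147, 145, 146, 146, 147, 145, 145, 146, 148, 136, 70, 49, 65, 69, 91, 124, 121, 121, 124, 123, 121, 124]
top0 262 217.42 [0.5161 0.0423] 
top0 290 218.92 [ 0.5132 -0.028 ] 
top0 300 219.47 [ 0.5122 -0.0531] 
t3 250 179.03 [0.6139 0.0746] 
t3 290 181.09 [ 0.6098 -0.0271] 
t3 300 181.95 [ 0.6079 -0.0525]
```

```bash
M="python3 -m inch"
$M '[[[-4,0,0,-0.12,0.5],[0,0,0,0,0.5],[-4,0,0,-0.12,0.5],[0,0,0,0,0.5],[-2,0,0,-0.12,0.5],[2,0,0,-0.12,0.5],[0,0,0,0,0.5]]]' >/dev/null; python3 w.py 1
$M '[[[-4,0,0,0,0.5],[0,0,0,0,0.5],[4,0,0,0,0.5],[0,0,0,0,0.5],[-4,0,0,0,0.5],[0,0,0,0,0.5],[4,0,0,0,0.5],[0,0,0,0,0.5]]]' >/dev/null; python3 w.py 1
python3 - <<'E'
from hp import *
go([.6,.009,.28],2.55)
i,im=snap('top');h=cv2.cvtColor(im,cv2.COLOR_BGR2HSV)
m=cv2.inRange(h,(12,90,60),(30,255,255));m[:,:210]=0;m[:,345:]=0;m[:130]=0;m[190:]=0
k,l,st,ce=cv2.connectedComponentsWithStats(m)
for j in range(1,k):
    if st[j,4]>8:print(st[j].tolist(),ce[j].round(1).tolist(),h[l==j].mean(0).round())
E
```

```text
[0.4444 0.0222 0.2507] tilt xy mrad [-77.7 -12.3] q4 -0.029 sum 3.216 z 0.251
[0.4507 0.0215 0.2581] tilt xy mrad [-67.2 -14. ] q4 -0.029 sum 3.205 z 0.258
t44.8 pos [0.4507 0.0215 0.2581] q [-0.18  0.29  1.78 -0.03  1.14 -2.2 ] yaw_y 2.027 w 0.0435 F [ 0.  -0.4  1.5]
 shift cm [-3.17 -7.66 12.66]
 turn -0.523
[271, 144, 11, 18, 126] [275.6, 154.1] [ 23. 119. 147.]
[221, 155, 11, 6, 52] [225.5, 157.4] [ 18. 128. 133.]
```

```bash
M="python3 -m inch"
$M '[[[-0.5,-1.9,3.2,0,0.5],[0,0,0,0,0.5],[-0.5,-1.9,3.2,0,0.5],[0,0,0,0,0.5],[0,-1.9,3.2,0,0.5],[0,0,0,0,0.5],[0,-1.9,3.2,0,0.5],[0,0,0,0,0.5]]]' >/dev/null; python3 w.py 1
$M '[[[0,0,0,-0.11,0.5],[0,0,0,-0.11,0.5],[0,0,0,-0.11,0.5],[0,0,0,-0.11,0.5],[0,0,0,-0.1,0.5]]]' >/dev/null; python3 w.py 1
$M '[[[-4,0,0,0,0.5],[0,0,0,0,0.5],[4,0,0,0,0.5],[0,0,0,0,0.5],[-4,0,0,0,0.5],[0,0,0,0,0.5],[4,0,0,0,0.5],[0,0,0,0,0.5]]]' >/dev/null; python3 w.py 1
python3 - <<'E'
from hp import *
go([.637,.009,.26],2.55)
E
```

```text
[0.5748 0.0143 0.2597] tilt xy mrad [-101.4   -8.8] q4 -0.025 sum 3.241 z 0.260
[0.5791 0.0138 0.2693] tilt xy mrad [-88.  -11.1] q4 -0.025 sum 3.227 z 0.269
[0.5886 0.0127 0.2919] tilt xy mrad [-53.  -16.9] q4 -0.026 sum 3.191 z 0.292
t46.7 pos [0.5886 0.0127 0.2919] q [-0.16  0.44  1.42 -0.03  1.33 -2.72] yaw_y 2.569 w 0.0434 F [ 1.4 -0.2  1.6]
 shift cm [ 2.94 -4.38  2.44]
 turn 0.019
```

Continue the tilt correction, then approach.

```bash
M="python3 -m inch"
$M '[[[-4,0,0,0,0.5],[0,0,0,0,0.5],[4,0,0,0,0.5],[0,0,0,0,0.5],[-4,0,0,0,0.5],[0,0,0,0,0.5],[4,0,0,0,0.5],[0,0,0,0,0.5]]]' >/dev/null; python3 w.py 1
$M '[[[-4,0,0,0,0.5],[0,0,0,0,0.5],[4,0,0,0,0.5],[0,0,0,0,0.5],[4,0,0,0,0.5],[0,0,0,0,0.5]]]' >/dev/null; python3 w.py 1
python3 - <<'E'
from hp import *
go([.637,.009,.26],2.55)
E
```

```text
[0.6027 0.0111 0.3247] tilt xy mrad [ -8.6 -24.4] q4 -0.026 sum 3.146 z 0.325
[0.616  0.0087 0.3137] tilt xy mrad [ 33.7 -31.4] q4 -0.027 sum 3.104 z 0.314
t48.0 pos [0.616  0.0087 0.3137] q [-0.15  0.42  1.38 -0.03  1.3  -2.71] yaw_y 2.563 w 0.0435 F [ 2.1 -0.6  2. ]
 shift cm [ 5.43 -1.5   1.22]
 turn 0.013
```

```bash
M="python3 -m inch"
$M '[[[0,-2.5,1.6,0,0.5],[0,2.5,-1.6,0,0.5],[0,-2.5,1.6,0,0.5],[0,2.5,-1.6,0,0.5]]]' >/dev/null; python3 w.py 2
$M '[[[3.5,-1.6,1.2,0,0.5]]]' >/dev/null; python3 w.py 3
python3 - <<'E'
from hp import *
i,im=snap('wrist');cv2.imwrite("pics/w13.png",im);go([.637,.009,.26],2.55)
h=cv2.cvtColor(im,cv2.COLOR_BGR2HSV)
m=cv2.inRange(h,(12,80,60),(32,255,255));m[330:]=0
k,l,st,ce=cv2.connectedComponentsWithStats(m)
for j in range(1,k):
    if st[j,4]>60:print(st[j].tolist(),ce[j].round(1).tolist(),h[l==j].mean(0).round())
print(proj(i,[(.637,.009,.201),(.637,.009,.167)]))
E
```

```text
[0.6074 0.011  0.3062] [0.6115 0.0107 0.3103] tilt xy mrad [-15.3 -24.9] q4 -0.028 sum 3.153 z 0.310
[0.6364 0.0108 0.2741] [0.6338 0.0109 0.2748] [0.6335 0.0109 0.2769] tilt xy mrad [-12.1 -25.4] q4 -0.028 sum 3.150 z 0.277
t48.7 pos [0.6337 0.0108 0.2785] q [-0.15  0.5   1.35 -0.03  1.3  -2.7 ] yaw_y 2.564 w 0.0436 F [-0.3  0.2  1.3]
 shift cm [ 1.86 -0.36  0.08]
 turn 0.014
[249, 189, 48, 42, 1146] [277.0, 210.8] [ 17. 120. 124.]
[184, 249, 17, 53, 358] [189.6, 272.4] [ 19. 123.  78.]
[370, 250, 15, 52, 303] [379.5, 275.2] [ 19. 137.  78.]
[213, 317, 125, 12, 914] [277.0, 322.6] [ 18. 122.  64.]
[332, 317, 39, 11, 117] [349.7, 321.2] [ 18. 135.  62.]
[[279.64880619 215.94319473]
 [280.31630821 205.08023962]]
```

```bash
M="python3 -m inch"
$M '[[[3.5,-0.3,0.1,0,0.5]]]' >/dev/null; python3 w.py 3
$M '[[[3,0,0,0,0.5]]]' >/dev/null; python3 w.py 3
python3 - <<'E'
from hp import *
go([.637,.009,.183],2.55)
E
```

```text
[0.6388 0.0086 0.2446] [0.6364 0.0089 0.2445] [0.6367 0.009  0.2457] tilt xy mrad [ -8.2 -26.1] q4 -0.029 sum 3.146 z 0.246
[0.6367 0.0081 0.2158] [0.6352 0.0083 0.2159] [0.636  0.0083 0.217 ] tilt xy mrad [ -9. -26.] q4 -0.029 sum 3.147 z 0.217
t49.2 pos [0.636  0.0083 0.217 ] q [-0.15  0.56  1.41 -0.03  1.17 -2.7 ] yaw_y 2.563 w 0.0437 F [-0.9  0.1  0.2]
 shift cm [ 3.4  -0.03  0.21]
 turn 0.013
```

```bash
M="python3 -m inch"
$M '[[[3.2,-0.05,0.15,0,0.5]]]' |grep force; python3 w.py 3
python3 - <<'E'
from hp import *
i,im=snap('wrist');cv2.imwrite("pics/w14.png",im);go([.637,.009,.182],2.55)
h=cv2.cvtColor(im,cv2.COLOR_BGR2HSV)
m=cv2.inRange(h,(12,80,90),(32,255,255));m[300:]=0
k,l,st,ce=cv2.connectedComponentsWithStats(m)
for j in range(1,k):
    if st[j,4]>60:print(st[j].tolist(),ce[j].round(1).tolist())
print(proj(i,[(.637,.009,.201),(.637,.009,.167)]))
E
```

```text
ft_force: [1.9, 0.1, 1.7]
[0.637  0.0084 0.184 ] [0.6353 0.0088 0.1842] [0.6361 0.0086 0.1855] tilt xy mrad [-11.5 -25.7] q4 -0.030 sum 3.149 z 0.185
t49.5 pos [0.6372 0.0085 0.1865] q [-0.15  0.6   1.44 -0.03  1.11 -2.7 ] yaw_y 2.563 w 0.0431 F [-0.6  0.3  1.2]
 shift cm [0.45 0.05 0.05]
 turn 0.013
[250, 240, 58, 21, 751] [281.4, 252.7]
[185, 270, 5, 30, 71] [186.4, 284.6]
[379, 271, 6, 29, 76] [381.9, 285.6]
[[283.17742662 269.6616528 ]
 [283.56668111 243.88455476]]
```

```bash
M="python3 -m inch"
$M '[[[0.4,0,0,0,0.25],[0,0,0,0,0.2],[0,0,0,0,0.15],[0,0,0,0,0.15],[0,0,0,0,0.15],[0,0,0,0,0.15]]]' 45
python3 w.py 1
$M '[[[0,0,0,0.12,0.15],[0,0,0,0.12,0.15],[0,0,0,0.12,0.15],[0,0,0,0.12,0.15]]]'|tail -2
python3 w.py 1
python3 -c "
from hp import *
go(None);print(robot.get_obs()['moment'])"
```

```text
time: 49.97
position: [0.6373, 0.0097, 0.1879]
tool_rot: [-0.343, 0.628, 0.33, 0.616]
ft_force: [0.3, 0.3, -3.1]
grip_width: 0.024
[0.6373 0.0096 0.1879] tilt xy mrad [ -6.2 -24.7] q4 -0.028 sum 3.144 z 0.188
ft_force: [-0.6, -0.0, -2.4]
grip_width: 0.0241
[0.6377 0.0091 0.1879] tilt xy mrad [ -5.9 -26.1] q4 -0.030 sum 3.144 z 0.188
t50.4 pos [0.6377 0.0091 0.1879] q [-0.15  0.6   1.44 -0.03  1.11 -2.2 ] yaw_y 2.062 w 0.0241 F [ 0.   0.3 -2.7]
[ 0.11166743  0.08917367 -0.0328975 ]
```

```bash
cat >> hp.py <<'E'
def barb(A=(.637,.009)):
    i=camera_info("scene");im=camera("scene")[:,:,::-1].copy();h=cv2.cvtColor(im,cv2.COLOR_BGR2HSV)
    m=cv2.inRange(h,(10,100,60),(32,255,255));ys,xs=np.nonzero(m)
    P=ray(i,np.c_[xs,ys],.159)[:,:2]-A;r=np.hypot(*P.T);s=(r>.018)&(r<.043)
    # keep side barb: pixels whose ray meets z=.159 at 18..43 mm; the head's pixels lie on the far side from the camera
    a=np.arctan2(P[s,1],P[s,0]);hist=np.histogram(a,bins=np.arange(-np.pi,np.pi+.2,.2))
    print({round(float(b),1):int(c) for c,b in zip(*hist) if c>0})
    u=proj(i,[(A[0],A[1],.159)])[0].astype(int);cv2.imwrite("pics/b.png",cv2.resize(im[u[1]-45:u[1]+45,u[0]-60:u[0]+60],(720,540),interpolation=cv2.INTER_CUBIC))
E
python3 -c "
from hp import *
barb()
i=camera_info('scene');Rm=cv2.Rodrigues(i['rvec'])[0];print(-Rm.T@i['tvec'].ravel())
im=cv2.resize(cv2.imread('pics/scene0.png'),(560,420),interpolation=cv2.INTER_AREA);h=cv2.cvtColor(im,cv2.COLOR_BGR2HSV)
m=cv2.inRange(h,(10,100,60),(32,255,255));ys,xs=np.nonzero(m);P=ray(i,np.c_[xs,ys],.159)[:,:2]-[.637,.009];r=np.hypot(*P.T);s=(r>.018)&(r<.043)
H=np.histogram(np.arctan2(P[s,1],P[s,0]),bins=np.arange(-np.pi,np.pi+.2,.2));print({round(float(b),1):int(c) for c,b in zip(*H) if c>0})"
```

```text
{-0.5: 6, -0.3: 13, 2.1: 1, 2.3: 9, 2.5: 7}
[ 1.24704025 -0.28489897  0.84637787]
{-0.1: 5, 0.1: 19, 0.3: 10, 2.3: 5, 2.5: 13, 2.7: 18, 2.9: 9}
```

```bash
M="python3 -m inch"
for k in 1; do
$M '[[[0,0,0,0.12,0.15],[0,0,0,0.12,0.15],[0,0,0,0.12,0.15],[0,0,0,0.12,0.15],[0,0,0,0.12,0.15],[0,0,0,0.12,0.15],[0,0,0,0.12,0.15],[0,0,0,0.12,0.15]]]'|tail -2; done
python3 w.py 1
python3 -c "
from hp import *
go([.637,.009,.185]);barb();print(robot.get_obs()['moment'])"
```

```text
ft_force: [-0.2, -0.3, -3.0]
grip_width: 0.024
[0.6377 0.0075 0.1879] tilt xy mrad [ -8.  -27.5] q4 -0.032 sum 3.146 z 0.188
t51.2 pos [0.6377 0.0075 0.1879] q [-0.15  0.6   1.44 -0.03  1.11 -1.23] yaw_y 1.096 w 0.0242 F [-0.1  0.1 -1.9]
 shift cm [ 0.29  0.11 -0.13]
{-1.5: 17, -1.3: 18, -1.1: 2, 2.1: 1, 2.3: 10, 2.5: 11, 2.7: 17, 2.9: 7}
[ 0.15352906  0.23943926 -0.07649937]
```

```bash
M="python3 -m inch"
$M '[[[0,0.05,-0.05,0.12,0.15],[0,0,0,0.12,0.15],[0,0,0,0.12,0.15],[0,0,0,0.12,0.15],[0,0,0,0.12,0.15],[0,0,0,0.12,0.15],[0,0,0,0.12,0.15],[0,0,0,0.12,0.15]]]'|tail -2
python3 -c "
from hp import *
go([.637,.009,.185]);barb()"
$M '[[[0,0,0,0.12,0.15],[0,0,0,0.12,0.15],[0,0,0,0.12,0.15],[0,0,0,0.12,0.15],[0,0,0,0.12,0.15],[0,0,0,0.12,0.15],[0,0,0,0.12,0.15],[0,0,0,0.12,0.15]]]'|tail -2
python3 -c "
from hp import *
go([.637,.009,.185]);tilt();barb();print(robot.get_obs()['moment'],robot.get_obs()['joint_torque'][5])"
```

```text
ft_force: [-1.0, 0.3, -1.3]
grip_width: 0.0237
t51.9 pos [0.6362 0.0065 0.188 ] q [-0.15  0.6   1.44 -0.03  1.11 -0.29] yaw_y 0.152 w 0.0237 F [-1.   0.3 -1.3]
 shift cm [ 0.29  0.12 -0.24]
{-2.5: 15, -2.3: 20, -2.1: 5, 2.7: 5, 2.9: 8}
ft_force: [-0.1, 0.8, -2.2]
grip_width: 0.0241
t52.6 pos [0.6344 0.0072 0.1879] q [-0.15  0.6   1.44 -0.03  1.12  0.66] yaw_y -0.796 w 0.0241 F [-0.1  0.8 -2.2]
 shift cm [ 0.28  0.05 -0.32]
tilt xy mrad [-16.8 -25.1] q4 -0.030 sum 3.155 z 0.188
{2.1: 1}
[ 0.41873561  0.23673533 -0.05078565] 0.2669866103678942
```

```bash
M="python3 -m inch"
$M '[[[0,0.02,-0.1,0.12,0.15],[0,0,0,0.12,0.15],[0,0,0,0.12,0.15],[0,0,0,0.12,0.15],[0,0,0,0.12,0.15],[0,0,0,0.12,0.15],[0,0,0,0.12,0.15],[0,0,0,0.12,0.15]]]'|tail -2
python3 -c "
from hp import *
go([.637,.009,.185]);tilt();barb();print(robot.get_obs()['joint_torque'][5])"
```

```text
ft_force: [-0.5, -0.5, -3.1]
grip_width: 0.0241
t53.3 pos [0.6344 0.0093 0.188 ] q [-0.15  0.6   1.44 -0.02  1.12  1.6 ] yaw_y -1.735 w 0.0241 F [-0.5 -0.5 -3.1]
 shift cm [ 0.29 -0.02 -0.27]
tilt xy mrad [-18.1 -19.6] q4 -0.025 sum 3.157 z 0.188
{1.9: 1, 2.3: 6, 2.5: 12, 2.7: 18, 2.9: 3}
0.2671836130321026
```

```bash
M="python3 -m inch"
$M '[[[0,0,-0.1,0.12,0.15],[0,0,0,0.12,0.15],[0,0,0,0.12,0.15],[0,0,0,0.1,0.15],[0,0,0,0,0.15]]]'|tail -2
python3 - <<'E'
from hp import *
go([.637,.009,.185]);barb();print(robot.get_obs()['joint_torque'][5])
i=camera_info("scene");h=cv2.cvtColor(camera("scene")[:,:,::-1].copy(),cv2.COLOR_BGR2HSV)
m=cv2.inRange(h,(10,100,60),(32,255,255))
k,l,st,ce=cv2.connectedComponentsWithStats(m)
for j in range(1,k):
    if st[j,4]>8 and 250<ce[j][0]<380 and 180<ce[j][1]<260:print(st[j].tolist(),ce[j].round(1).tolist())
A=np.array([.637,.009,.159])
for hd in(1.2,1.57,1.9,2.2):print(hd,proj(i,[A+[.039*np.cos(hd),.039*np.sin(hd),0]]))
print("axis",proj(i,[A]),"nozzle",proj(i,[A+[.003,.102,0]]))
E
```

```text
ft_force: [-1.5, -0.8, -1.6]
grip_width: 0.0237
t53.8 pos [0.635  0.0099 0.1879] q [-0.15  0.6   1.44 -0.02  1.12  2.03] yaw_y -2.174 w 0.0237 F [-1.5 -0.8 -1.6]
 shift cm [ 0.29 -0.04 -0.22]
{1.5: 7, 1.7: 13, 1.9: 1, 2.3: 7, 2.5: 13, 2.7: 18, 2.9: 5}
0.05812100018374622
[293, 204, 13, 10, 82] [298.9, 208.1]
[344, 204, 13, 16, 77] [351.6, 209.9]
[310, 215, 5, 5, 20] [311.9, 216.8]
[296, 216, 7, 9, 34] [298.4, 219.6]
[329, 236, 8, 3, 10] [332.4, 237.6]
1.2 [[317.71767173 222.31360619]]
1.57 [[315.8014282  217.37813209]]
1.9 [[312.13958608 213.64909371]]
2.2 [[307.57118241 211.1345501 ]]
axis [[298.22357298 222.81730387]] nozzle [[344.09327468 209.73871048]]
```

```bash
M="python3 -m inch"
$M '[[[0,0,-0.05,0.1,0.15],[0,0,0,0.08,0.15]]]'|tail -2
python3 w.py 1
python3 - <<'E'
from hp import *
go([.637,.009,.185])
i=camera_info("scene");A=np.array([.637,.009])
h=cv2.cvtColor(camera("scene")[:,:,::-1].copy(),cv2.COLOR_BGR2HSV)
m=cv2.inRange(h,(10,90,50),(32,255,255));ys,xs=np.nonzero(m);P=ray(i,np.c_[xs,ys],.159)[:,:2]-A;r=np.hypot(*P.T);a=np.arctan2(P[:,1],P[:,0])
s=(r>.02)&(r<.045)&(a>1)&(a<2.1);print(s.sum(),a[s].mean(),np.median(a[s]),P[s].max(0),P[s].min(0))
s=(r>.085)&(r<.14)&(a>1)&(a<2.1);print("nozzle",s.sum(),a[s].mean(),P[s].mean(0))
E
```

```text
ft_force: [-1.1, -0.3, -3.4]
grip_width: 0.0241
[0.6353 0.0101 0.1879] tilt xy mrad [-17.7 -16.6] q4 -0.021 sum 3.157 z 0.188
t54.1 pos [0.6353 0.0101 0.1879] q [-0.15  0.6   1.44 -0.02  1.12  2.21] yaw_y -2.348 w 0.0243 F [-1.5 -0.6 -2.1]
 shift cm [ 0.29 -0.05 -0.2 ]
37 1.5460395319390337 1.5438002765284313 [0.00627942 0.03984566] [-0.00577728  0.02011833]
nozzle 103 1.4728169115372813 [0.01090318 0.11413564]
```

```bash
M="python3 -m inch"
$M '[[[0,0,0,0,0.5],[0,0,0,0,0.5],[0,0,0,0,0.5]]]'|tail -2
$M '[[[-2,0,0,0,0.5]]]' >/dev/null; python3 w.py 1
$M '[[[-3.5,0,0,0,0.5],[-3.5,0,0,-0.1,0.3],[-3,0,0,-0.1,0]]]' >/dev/null; python3 w.py 1
python3 - <<'E'
from hp import *
go([.40,.30,.28],-1.44)
barb()
i,im=snap('top');g=cv2.cvtColor(im,cv2.COLOR_BGR2GRAY)
x0,y0=125,215;c=g[y0:265,x0:170]
m=(c<45).astype(np.uint8);k,l,st,ce=cv2.connectedComponentsWithStats(m)
for j in range(1,k):
    if st[j,4]>15:
        p=ce[j]+[x0,y0];print("ball",st[j].tolist(),p.round(1),ray(i,[p],.092).round(4))
hs=cv2.cvtColor(im,cv2.COLOR_BGR2HSV)[y0:265,x0:170];m=((hs[...,0]>80)&(hs[...,0]<125)&(hs[...,1]>20)&(c>55)).astype(np.uint8)
k,l,st,ce=cv2.connectedComponentsWithStats(m)
for j in range(1,k):
    if st[j,4]>150:
        pts=np.argwhere(l==j)[:,::-1].astype(np.float32)+[x0,y0];r=cv2.minAreaRect(pts.astype(np.float32));W=ray(i,cv2.boxPoints(r),.025);print("base",r,W[:,:2].round(4).tolist(),ray(i,[r[0]],.025).round(4))
E
```

```text
ft_force: [0.2, 0.4, -0.0]
grip_width: 0.0366
[0.6379 0.0093 0.2121] tilt xy mrad [-12.3 -19.8] q4 -0.023 sum 3.151 z 0.212
[0.6414 0.0109 0.3175] tilt xy mrad [ -7.2 -21.1] q4 -0.022 sum 3.146 z 0.318
t54.8 pos [0.6414 0.0109 0.3175] q [-0.15  0.48  1.28 -0.02  1.39  1.97] yaw_y -2.114 w 0.0333 F [1.3 0.4 5.2]
 shift cm [  3.32 -12.37  35.62]
 turn -0.674
{-3.1: 2, 1.3: 10, 1.5: 21, 1.7: 14, 2.1: 1, 2.3: 9, 2.5: 15, 2.7: 20, 2.9: 9}
ball [10, 32, 11, 10, 81] [139.7 251.1] [[0.4252 0.3299 0.092 ]]
```

```bash
M="python3 -m inch"
$M '[[[0,-1.35,3.7,0,0],[0,-1.35,3.7,0,0],[0,-1.35,3.7,0,0],[0,-1.35,3.7,0,0],[0,-1.35,3.7,0,0],[0,-1.35,3.7,0,0],[0,-1.35,3.7,0,0],[0,-1.35,3.7,0,0]]]' >/dev/null; python3 w.py 1
$M '[[[0,-1.35,3.7,0,0],[0,-1,2,0,0],[0,0,0,-0.12,0],[0,0,0,-0.12,0],[0,0,0,-0.12,0],[0,0,0,-0.12,0],[0,0,0,-0.12,0],[0,0,0,-0.08,0]]]' >/dev/null; python3 w.py 2
python3 - <<'E'
from hp import *
go([.385,.327,.20],-1.44)
i=camera_info("top");p=ray(i,[(146.6,238.7)],.025)[0];print("pivot",p)
im=cv2.resize(cv2.imread("pics/top0.png"),(560,420),interpolation=cv2.INTER_AREA);hs=cv2.cvtColor(im,cv2.COLOR_BGR2HSV)
print(hs[230,136:162].tolist())
E
```

```text
[0.4352 0.2642 0.2986] tilt xy mrad [-22.3 -20.9] q4 -0.013 sum 3.170 z 0.299
[0.395  0.3119 0.2892] [0.3952 0.3119 0.2894] tilt xy mrad [-34.3 -27.6] q4 -0.010 sum 3.185 z 0.289
t56.4 pos [0.3952 0.3119 0.2894] q [ 0.45  0.31  1.63 -0.01  1.24  1.88] yaw_y -1.425 w 0.0006 F [-0.4  0.  -0.7]
 shift cm [ 8.92 -1.84  0.45]
 turn 0.015
pivot [0.45990254 0.33361737 0.025     ]
[[90, 14, 91], [90, 16, 93], [90, 16, 93], [90, 14, 93], [90, 19, 95], [86, 19, 95], [90, 16, 93], [95, 16, 93], [85, 16, 94], [90, 16, 93], [90, 19, 93], [90, 19, 94], [90, 16, 94], [90, 16, 95], [86, 19, 96], [85, 16, 95], [90, 16, 95], [94, 20, 88], [90, 17, 45], [75, 14, 37], [24, 13, 96], [23, 16, 130], [26, 15, 134], [30, 14, 132], [26, 13, 133], [30, 16, 130]]
```

```bash
M="python3 -m inch"
$M '[[[2.5,-1.8,0.9,0,0]]]' >/dev/null; python3 w.py 1
$M '[[[3.5,0,0,0,0],[3.5,0,0,0,0]]]' >/dev/null; python3 w.py 2
python3 - <<'E'
from hp import *
go([.380,.3245,.088],-1.45)
E
```

```text
[0.38   0.3286 0.2605] tilt xy mrad [-39.8 -27.5] q4 -0.006 sum 3.190 z 0.260
[0.3766 0.3269 0.1869] [0.3767 0.3269 0.1893] tilt xy mrad [-41.  -28.2] q4 -0.006 sum 3.191 z 0.189
t56.8 pos [0.3767 0.3269 0.1893] q [ 0.49  0.44  1.76 -0.01  0.99  1.93] yaw_y -1.431 w 0.0005 F [-0.8  0.2 -1.1]
 shift cm [10.11  0.06 -0.74]
 turn 0.019
```

```bash
M="python3 -m inch"
$M '[[[3.5,0,-0.2,0.01,0],[3.5,0,-0.2,0,0],[2.5,0,-0.1,0,0]]]' |grep force; python3 w.py 2
python3 - <<'E'
from hp import *
go([.390,.3255,.086],-1.45);go([.473,.336,.086],-1.45)
E
```

```text
ft_force: [-0.5, 0.8, 0.2]
[0.3829 0.3268 0.0953] [0.3828 0.327  0.0973] tilt xy mrad [-33.1 -24.3] q4 -0.009 sum 3.182 z 0.097
t57.2 pos [0.3828 0.327  0.0973] q [ 0.49  0.6   1.82 -0.01  0.76  1.94] yaw_y -1.445 w 0.0005 F [-0.5 -0.7  0.8]
 shift cm [ 1.11  0.21 -0.74]
 turn 0.005
t57.2 pos [0.3828 0.327  0.0973] q [ 0.49  0.6   1.82 -0.01  0.76  1.94] yaw_y -1.445 w 0.0005 F [-0.5 -0.7  0.8]
 shift cm [ 0.81  0.21 -9.1 ]
 turn 0.005
```

```bash
M="python3 -m inch"
$M '[[[0.9,0,0,0,0]]]' |grep force; python3 w.py 1
$M '[[[0.1,0.05,-1.8,0,0],[0.1,0.05,-1.8,0,0],[0.1,0.05,-1.8,0,0]]]' |grep force; python3 w.py 1
python3 - <<'E'
from hp import *
go([.475,.336,.086],-1.45)
E
```

```text
ft_force: [0.2, 0.6, 0.4]
[0.3833 0.3269 0.0884] tilt xy mrad [-32.5 -24.1] q4 -0.009 sum 3.182 z 0.088
ft_force: [-2.3, 0.5, 1.7]
[0.4393 0.333  0.0881] tilt xy mrad [-29.5 -22.6] q4 -0.010 sum 3.178 z 0.088
t57.6 pos [0.4393 0.333  0.0881] q [ 0.45  0.65  1.71 -0.01  0.82  1.9 ] yaw_y -1.446 w 0.0006 F [3.1 1.1 0.7]
 shift cm [ 0.1   0.14 -3.58]
 turn 0.004
```

```bash
M="python3 -m inch"
$M '[[[0.05,0.05,-1.5,0,0],[0.05,0.05,-1.2,0,0]]]' |grep force; python3 w.py 1
$M '[[[0.05,0,-0.8,0,0]]]' |grep force; python3 w.py 1
$M '[[[0.05,0,-0.6,0,0]]]' |grep force; python3 w.py 1
$M '[[[0.05,0,-0.5,0,0]]]' |grep force; python3 w.py 1
```

```text
ft_force: [-0.4, -0.3, -0.9]
[0.4684 0.3362 0.0895] tilt xy mrad [-26.2 -20.5] q4 -0.010 sum 3.174 z 0.090
ft_force: [-1.9, -0.7, -0.4]
[0.4753 0.3367 0.0893] tilt xy mrad [-30.9 -21.6] q4 -0.009 sum 3.179 z 0.089
ft_force: [-16.4, 0.6, 12.9]
[0.4757 0.3366 0.0888] tilt xy mrad [-44.4 -24.5] q4 -0.005 sum 3.192 z 0.089
ft_force: [-8.3, -0.1, 7.3]
[0.4755 0.3366 0.0885] tilt xy mrad [-55.3 -27.2] q4 -0.002 sum 3.203 z 0.088
```

```bash
M="python3 -m inch"
$M '[[[0,0,2,0,0],[0,0,2,0,0],[-1,0,1,0,0]]]' >/dev/null; python3 w.py 1
$M '[[[-3.5,0,0,0,0],[-3.5,0,0,0,0],[-3.5,0,0,0,0],[-3.5,0,0,0,0],[-2,-2,0,0,0],[0,-3,0,0,0]]]' >/dev/null; python3 w.py 2
python3 - <<'E'
from hp import *
go(None);barb()
i,im=snap('top');g=cv2.cvtColor(im,cv2.COLOR_BGR2GRAY)
for x in(250,290,300):
    a=g[172:186,x];k=int(a.argmin())+172;w=(90-g[k-2:k+3,x].astype(float)).clip(0);print(x,ray(i,[[x,(w*np.arange(k-2,k+3)).sum()/w.sum()]],.04)[0][:2].round(4))
j,sc=snap('scene')
cv2.imwrite("pics/fin.png",np.vstack([cv2.resize(im[130:290,110:370],(780,300))[:, :],cv2.resize(sc[150:290,190:420],(780,300),interpolation=cv2.INTER_CUBIC)]) if 0 else np.hstack([cv2.resize(im[130:290,120:330],(394,300),interpolation=cv2.INTER_CUBIC),cv2.resize(sc[130:310,220:420],(333,300),interpolation=cv2.INTER_CUBIC)]))
f=cv2.imread("pics/fin.png");cv2.imwrite("pics/fin.png",cv2.resize(f,(800,int(300*800/727)),interpolation=cv2.INTER_CUBIC))
E
```

```text
[0.4248 0.3309 0.1036] tilt xy mrad [-54.  -26.7] q4 -0.000 sum 3.202 z 0.104
[0.4285 0.3884 0.2692] [0.4275 0.3857 0.2672] tilt xy mrad [-55.1 -28.4] q4 0.004 sum 3.203 z 0.267
t59.1 pos [0.4275 0.3857 0.2672] q [0.54 0.45 1.48 0.   1.28 1.98] yaw_y -1.447 w 0.0007 F [ 0.2 -1.  -0.2]
{1.3: 7, 1.5: 21, 1.7: 14, 2.3: 7, 2.5: 13, 2.7: 19, 2.9: 8}
250 [0.6137 0.0746]
290 [ 0.6099 -0.0271]
300 [ 0.6079 -0.0525]
```

View pics/fin.png

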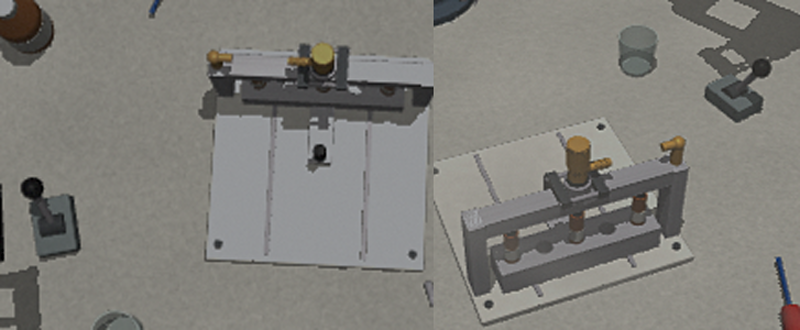

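```bash
python3 - <<'E'
from hp import *
i,im=snap('top');g=cv2.cvtColor(im,cv2.COLOR_BGR2GRAY)
c=g[190:225,262:290];m=(c<40).astype(np.uint8);k,l,st,ce=cv2.connectedComponentsWithStats(m)
for j in range(1,k):
    if st[j,4]>10:print("post",st[j].tolist(),ray(i,[ce[j]+[262,190]],.060).round(4))
col=g[250:268,275].astype(int);e=250+np.argmax(np.abs(np.diff(col)))+.5;print(col.tolist(),"front",ray(i,[[275,e]],.012).round(4))
E
```

```text
post [10, 10, 6, 8, 27] [[0.547  0.0116 0.06  ]]
[149, 152, 150, 151, 149, 150, 151, 149, 116, 75, 130, 133, 134, 126, 128, 129, 133, 133] front [[0.4125 0.0084 0.012 ]]
```

```bash
python3 - <<'E'
from hp import *
i,im=snap('top');big=cv2.resize(im[145:175,215:290],None,fx=8,fy=8,interpolation=cv2.INTER_CUBIC)
h=cv2.cvtColor(big,cv2.COLOR_BGR2HSV);m=cv2.inRange(h,(10,90,60),(21,255,255))
ys,xs=np.nonzero(m);P=ray(i,np.c_[xs/8+215-.44,ys/8+145-.44],.160)[:,:2]
for n,lo,hi in(("barb",.020,.052),("nozzle",.09,.16)):
    q=P[(P[:,1]>lo)&(P[:,1]<hi)];print(n,len(q),q.mean(0).round(4),q.min(0).round(4),q.max(0).round(4))
    b=np.arange(lo,hi,.004);print([(round(float(y),3),round(float(np.median(q[(q[:,1]>=y)&(q[:,1]<y+.004),0])),4)) for y in b if ((q[:,1]>=y)&(q[:,1]<y+.004)).sum()>5])
E
```

```text
barb 2481 [0.6363 0.0337] [0.6309 0.0202] [0.6417 0.0469]
[(0.02, 0.636), (0.024, 0.636), (0.028, 0.6361), (0.032, 0.6359), (0.036, 0.6363), (0.04, 0.6367), (0.044, 0.637)]
nozzle 3095 [0.6398 0.1247] [0.6327 0.1101] [0.6471 0.1372]
[(0.11, 0.6397), (0.114, 0.6396), (0.118, 0.6393), (0.122, 0.6392), (0.126, 0.6395), (0.13, 0.64), (0.134, 0.6406)]
```

```bash
python3 -c "
from rig import robot
print(robot.hand_in())"
```

```text
the job is handed in; nothing more can be done
None
```

The evaporator is set up and the job is handed in, at about 59 s of the 210 s allowed.

- **Vials:** there were three, and each stands in its own carriage hole (both ends and the middle). I judged them fully home from the height at which I let go, at or about 1 mm above the hole floor. The last picture shows them upright under the needles.
- **Tray:** it was knocked aside before I picked the last vial, so I located that vial again before gripping it.
- **Carriage:** I pushed it until it met the stop, with a peak of about 38 N on the wrist. The last measurement of the post put it at 0.1095 of 0.11 m, within measuring error. An earlier check had disagreed: the carriage had moved only about 98 mm. The pictures show it began about 12 mm in from the front rather than at 0.
- **Elbow:** I turned it about 4.9 rad clockwise in one grip. In the top view the barb's line extends to the nozzle mouth to within about 1 mm. A rougher reading from the scene camera put it up to 0.1 rad short; I trusted the top view.
- **Gas valve:** I swung it last, until it met its stop (16 N). The picture shows the lever leaning away from the robot.

I moved nothing else on the bench, and the arm was clear of everything at hand-in. I saw no sign of the grip slackening.

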